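# Roll a glass vial along the labelling track under a hand paddle

### The job

The label on the glass vial is only tacked on. Take the hand paddle, lay its rubber sole on top of the vial at the loading end of the labelling track and roll the vial along the track with it, pressing lightly all the way (about half a kilogram, never more than one kilogram: the glass is thin) and not letting it run away from the paddle on the sloping track, until it drops into the nest at the far end; then set the paddle back down on its sole on the worktop beside the track. Do not touch the vial with the hand, and leave the tape roll, the small bottle and the marker where they are.

Things in the scene. Friction and masses are not known exactly. Their poses are not given: they have to be found in the camera images.
- jig: Labelling jig, fixed: level aluminium plate 100 mm (x) by 196 mm (y) on levelling feet (height differs by up to 6 mm between starts), carrying a grey track insert 65 mm wide between two rails. Origin: under the track's middle; y along the track from loading end to nest, z up. Heights over it: flat of the track 18 mm, rails 28, bumper behind the loading end 24, end stop past the nest 32.
- load_dip (a point): Bottom of the loading dip, a V across the track where the vial starts: at jig's y = -52 mm, z = 16.5 mm; 1.5 mm deep, 20 mm wide along y. Then the track is flat to jig's y = +36 mm (one turn of the vial). A knurled screw tilts the whole track about this dip: towards the nest it rises or falls by up to 30 mm per metre (3 mm at the nest), differently each time and not measured. Axes as jig's.
- nest (a point): Where the vial's origin lies once the vial rests in the nest, a V 3.5 mm deep at the far end of the track: at jig's y = 46.4 mm, z = 27.5 mm (up to 3 mm higher or lower with the track's slope), 2.5 mm lower than on the flat. Past the flat's edge the vial falls in by itself, away from the paddle. Axes as jig's.
- vial: Glass vial with white screw cap and paper label, 20 to 40 g, lying across the track in the dip (its x along jig's x), free to roll. 60 mm long; glass 24 mm thick from x = -14 to +30 mm, cap 19 mm at -x. Origin: on its axis, half-way; top 12 mm above it (40.6 mm above jig's origin in the dip, 42 on the flat if level). Under the paddle it rolls without slipping, half as far as the paddle goes.
- paddle: Loose hand paddle, 180 g, starting on its sole on the worktop: plate 50 by 132 mm, rubber sole 46 mm (x) by 128 mm (y), black upright grip in the middle. Origin: centre of the sole's underside; y along its length, z up; plate's top 11 mm up. Stiff: on the vial the force grows by some 10 N per mm of height, so measured heights do not suffice to set it.
- paddle_grip (a point): Middle of the paddle's black grip, 36 mm above the sole's underside. The grip is a block 24 mm thick along the paddle's y (pinch it across this), 46 mm wide along x; its top is 57 mm above the sole. Axes as paddle's.
- label_roll: Roll of tape lying flat, 103 mm in diameter, 25 mm high; to be left alone. Origin: the centre of its underside.
- bottle: Small laboratory bottle with a screw cap, 44 mm in diameter, 80 mm tall, standing behind the track; to be left alone. Origin: the centre of its underside.
- marker_pen: Black felt marker, 125 by 18 mm, lying on the worktop behind the track; to be left alone. Origin: the centre of its underside.
Not all that is in view belongs to the job. There is more than one size of the vial; the job needs the smallest.

How it is judged:
On the way, in this order (a step that is already met when the one before it is completed fails the run):
1. the paddle rests on top of the vial at the loading end (vial less than 8 mm past the bottom of the dip) and presses it with over 1.5 N (y of vial in the frame of jig between -0.062 and -0.044 m and contact force between paddle and vial above 1.5 N and z of paddle in the frame of jig above 0.034 m), for 0.15 s.
2. half-way along the track (vial 30 to 52 mm past the bottom of the dip) the paddle still presses on top of it with over 1.5 N (y of vial in the frame of jig between -0.022 and 0 m and contact force between paddle and vial above 1.5 N and z of paddle in the frame of jig above 0.034 m), for 0.15 s.
3. on the last stretch before the nest (vial 67 to 89 mm past the bottom of the dip) the paddle still presses on top of it with over 1.5 N (y of vial in the frame of jig between 0.015 and 0.037 m and contact force between paddle and vial above 1.5 N and z of paddle in the frame of jig above 0.034 m), for 0.15 s.
At the end, for the whole second after the job is handed in: the vial lies at rest in the nest (within 3 mm along the track, 4.5 mm in height, 8 mm across, its axis within 0.1 rad of straight across), and the paddle lies at rest, flat on its sole, on the worktop (sole less than 4 mm up, tilt under 0.08 rad), clear of the track (y of vial in the frame of nest between -0.003 and 0.003 m and z of vial in the frame of nest between -0.0045 and 0.0045 m and x of vial in the frame of nest between -0.008 and 0.008 m and angle between the x axis of vial and the x axis of jig, either way round below 0.1 rad and linear speed of each of vial, paddle below 0.01 m/s and height (world z) of paddle below 0.004 m and angle between paddle's own z axis and vertical below 0.08 rad and contact force between paddle and jig below 0.1 N); the robot touches nothing.
It fails at once if the paddle pressed the thin glass with over 12 N (contact force between paddle and vial above 12 N).
It fails at once if the robot itself touched the vial (contact force between any of the fingers, the arm and vial above 0.3 N).
It fails at once if the vial ran along the flat of the track faster than 50 mm/s with no paddle on it (y of vial in the frame of jig between -0.04 and 0.03 m and contact force between paddle and vial below 0.1 N and linear speed of vial above 0.05 m/s).
It fails at once if the vial left the track (z of vial in the frame of jig below 0.02 m or z of vial in the frame of jig above 0.04 m).
It fails at once if the tape roll, the small bottle or the marker was moved by over 15 mm (distance of any of label_roll, bottle, marker_pen from where it was at the start of the episode above 0.015 m).
It also fails if it takes over 72 s, if anything falls off the work surface, if the arm or the gripper's body presses on something with over 40 N, if the wrist force passes 120 N, or if a joint passes its speed limit or range.

### The arm

A 6-joint arm with a two-finger parallel gripper is mounted at the origin on a cart in front of the work surface, level with it; the furniture and walls round the work are solid. World frame = base frame: x ahead of the robot, y to its left, z up, the work surface at z = 0. Lengths are in m, angles in rad, forces in N, time in s.
With the tool pointing down it reaches from about 0.375 to 0.9 m from the base axis. Payload 3.1 kg.
Tool frame: the origin (TCP) lies on the centre line of the jaws, within the pads' length; the fingertips stand 22 mm ahead of it and the grasp point (between the pads) lies 3 mm ahead of it (robot.nose_length is the distance from the TCP to the fingertips, in m); z points along the fingers, y is the direction in which the jaws open and shut (so a half turn about z gives the same grasp; the last joint's range is limited). The gripper opens to 85 mm and grips with 20 to 120 N. Pads are 22 mm wide; open, the fingers measure 114 mm over their backs; the gripper's body (76 mm by 85 mm) begins 54 mm behind the grasp point. The pads swing forward as they close: fully open they stand 13 mm farther back than shut.
Start: joints at [-1.323, 0.527, 1.433, -0, 1.181, -0.178], TCP at [0.259, -0.569, 0.253] pointing down, gripper open.
Joint ranges: [-3.08, 3.08], [-0.75, 2.2], [0.22, 2.44], [-1.43, 4.57], [0, 2.65], [-2.85, 2.85]. Speed limits (rad/s): [2.79, 2.79, 3.14, 3.14, 3.14, 3.14].

### API

Orientations are given as a unit quaternion [x, y, z, w].
In Python, from workcell import robot gives the robot as it stands.
- The arm moves only by the tool send_rows, never from a script. Its argument "deltas" is a list of rows, each an object with "linear": the shift along the tool's x, y, z in m, a list of three; "rot": the turn, a rotation vector about the tool's x, y, z in rad, a list of three. In form: [{"linear": [tx, ty, tz], "rot": [wx, wy, wz]}, ...]. A call has 1 to 8 rows; each row shifts and turns the commanded pose from where the row before left it, along the tool's axes as they then stand; what a row does not reach is not made up. A row lasts 1/8 s, in which the tool goes at most 62.5 mm and 10.7 degrees, less where a joint would pass 70% of its speed; a pose out of reach is approached as far as the arm can. A call is refused whole if a number of a shift passes 0.0625 or a number of a turn 0.188, either way. A call with a gripper value outside its range is refused whole. "grip" is the opening in per cent of the stroke, from 0 (shut) to 100 (fully open), set as the call begins (left out, the last holds). The fingers move at their own pace and stop on an object; "newtons" is the grip in N (left out, the last holds). Time passes only in rows, so rows that do not move let the fingers close. It gives the time, the measured TCP pose, the force and the opening at its end, in the units of the state.
- robot.observe(): the state, without advancing time (a new reading comes with each control period).
- robot.read_camera(name): name is "scene" or "side" or "wrist"; returns the picture (480x640x3 uint8, blue, green, red); there is no depth.
- robot.camera_params(name): a dict with "fovy" (degrees; the focal length in pixels is half the picture's height over the tangent of half this angle, whatever the lens; pixels are square), "cx", "cy" (the principal point, pixels), "R" (3x3) and "t" (3): a world point X has camera coordinates R X + t; the wrist camera has in their place "mount" (4x4, takes a point from camera to tool coordinates, whose origin is the TCP and whose axes are the flange's). Camera axes: x right, y down, z forward; pixel columns grow to the right and rows downward; lengths in m; the calibration is good to about 2 mm. A picture is of the moment at which its call begins: read the wrist's pose just before it. camera_params takes no time and is no camera call.
- robot.hand_in(): hands the job in, once; it reports no verdict.
The state is a dict: "clock": time; "joints": joint angles; "dq": joint speeds; "effort": joint torques, N m; "position": TCP position; "eef_rot": TCP orientation; "ft_force": force on the tool from outside, world axes, zero at the start; "ft_torque": the same for the moment, N m; "opening": finger opening in m.
Only numpy, scipy, OpenCV 4.12 (cv2) and the standard library are available. Lean on these libraries where they do the work, as an engineer would, in place of code of your own. Each camera call takes 0.05 s, during which the arm holds its last target.

## Working session

There is one attempt and no reset: what is moved stays moved. The work goes in short steps, Python scripts to look and compute and a tool call to move; the robot and the scene stay as the last step left them, time stands still between calls to the robot, and variables do not carry over. Pictures are saved under pics/ and viewed, and the job is handed in when it is done.

Besides the shell and the picture viewer there is one more tool, called after "Request:" by a JSON object that holds its "op" and its "data". send_rows: Moves the arm, as the interface text tells. Its arguments: {"type":"object","properties":{"deltas":{"type":"array","items":{"type":"object","properties":{"linear":{"type":"array","items":{"type":"number"}},"rot":{"type":"array","items":{"type":"number"}}}}},"grip":{"type":"number"},"newtons":{"type":"number"}},"required":["deltas"]}

```bash
ls; mkdir -p pics; cat > h.py <<'E'
import numpy as np, cv2
from workcell import robot
from scipy.spatial.transform import Rotation as Ro
np.set_printoptions(precision=4,suppress=True)
def K(p):
    f=240/np.tan(np.radians(p['fovy'])/2); return f,p['cx'],p['cy']
E
python3 - <<'E'
from h import *
s=robot.observe(); print({k:np.round(v,4) for k,v in s.items()}); print(robot.nose_length)
for n in ['scene','side','wrist']:
    cv2.imwrite(f'pics/{n}0.png',robot.read_camera(n)); print(n,robot.camera_params(n))
E
```

```text
pics
{'clock': np.float64(0.0), 'joints': array([-1.3225,  0.5284,  1.4339, -0.    ,  1.1814, -0.1785]), 'dq': array([ 0.0015,  0.0005, -0.0012, -0.0012, -0.0002, -0.0001]), 'effort': array([  0.0002, -44.2346, -17.802 ,  -0.0002,   0.0084,   0.    ]), 'position': array([ 0.2586, -0.5683,  0.2524]), 'eef_rot': array([ 0.9773,  0.2118, -0.    , -0.0011]), 'ft_force': array([0.086 , 0.1853, 0.2795]), 'ft_torque': array([0.0082, 0.0167, 0.0122]), 'opening': np.float64(0.0853)}
0.022
scene {'fovy': 43.31377544495044, 'cx': 313.8858205265098, 'cy': 243.54023689374185, 'R': array([[-0.9055, -0.424 , -0.0162],
       [-0.3199,  0.7073, -0.6304],
       [ 0.2788, -0.5656, -0.7761]]), 't': array([0.5193, 0.2056, 0.9824])}
side {'fovy': 54.61838748605733, 'cx': 315.20066267714134, 'cy': 246.10351298389472, 'R': array([[-0.9398, -0.3415,  0.0129],
       [-0.2275,  0.597 , -0.7693],
       [ 0.255 , -0.7259, -0.6388]]), 't': array([0.5144, 0.1795, 0.9473])}
wrist {'fovy': 63.42092739713657, 'cx': 318.3561270127733, 'cy': 243.95701733806587, 'mount': array([[-0.0005, -0.9543, -0.2988,  0.077 ],
       [ 1.    , -0.0006,  0.0002,  0.0002],
       [-0.0004, -0.2988,  0.9543, -0.1197],
       [ 0.    ,  0.    ,  0.    ,  1.    ]])}
```

View pics/scene0.png

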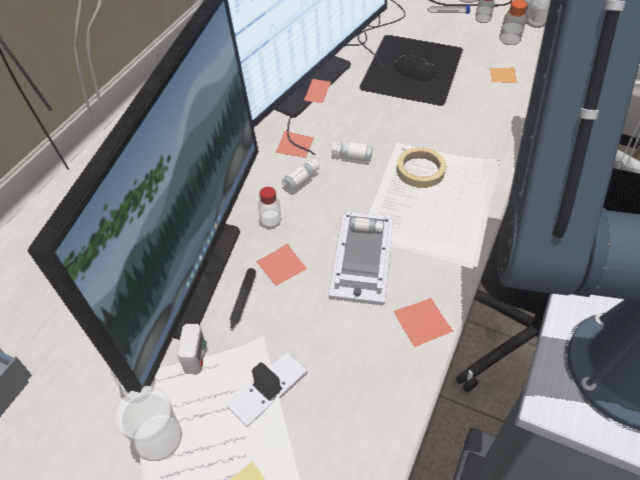

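View pics/side0.png

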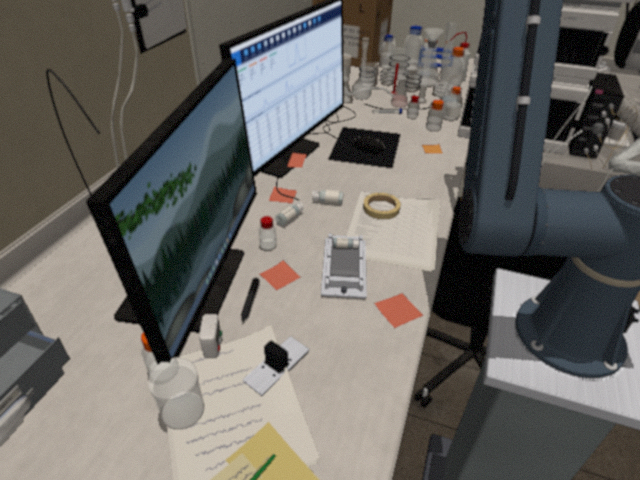

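View pics/wrist0.png

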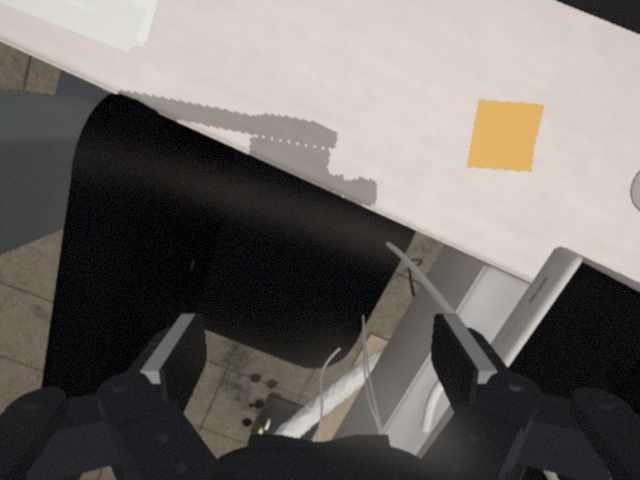

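```bash
cat >> h.py <<'E'
def ray(n,u,v,pose=None):
    p=robot.camera_params(n); f,cx,cy=K(p); d=np.array([(u-cx)/f,(v-cy)/f,1.])
    if n=='wrist':
        M=p['mount']; R=Ro.from_quat(pose[1]).as_matrix(); 
        return R@M[:3,3]+pose[0], R@M[:3,:3]@d
    R,t=p['R'],p['t']; return -R.T@t, R.T@d
def onz(n,u,v,z,pose=None):
    o,d=ray(n,u,v,pose); return o+d*(z-o[2])/d[2]
def tri(*rs):
    A=np.zeros((3,3));b=np.zeros(3)
    for o,d in rs:
        d=d/np.linalg.norm(d);P=np.eye(3)-np.outer(d,d);A+=P;b+=P@o
    x=np.linalg.solve(A,b); return x,[np.linalg.norm(np.cross(x-o,d/np.linalg.norm(d))) for o,d in rs]
def proj(n,X,pose=None):
    p=robot.camera_params(n); f,cx,cy=K(p); X=np.array(X,float)
    if n=='wrist':
        M=p['mount']; R=Ro.from_quat(pose[1]).as_matrix(); c=M[:3,:3].T@(R.T@(X-pose[0])-M[:3,3])
    else: c=p['R']@X+p['t']
    return np.array([f*c[0]/c[2]+cx,f*c[1]/c[2]+cy])
E
python3 - <<'E'
from h import *
a=cv2.imread('pics/scene0.png');b=cv2.imread('pics/side0.png')
c=np.hstack([cv2.resize(a[195:315,310:410],None,fx=4,fy=4,interpolation=2),cv2.resize(a[345:435,215:315],None,fx=4,fy=4,interpolation=2)[:0] if 0 else cv2.copyMakeBorder(cv2.resize(a[345:435,215:315],None,fx=4,fy=4,interpolation=2),0,120,0,0,0)])
cv2.imwrite('pics/z1.png',c)
c=np.hstack([cv2.resize(b[225:305,305:385],None,fx=5,fy=5,interpolation=2),cv2.resize(b[325:405,235:315],None,fx=5,fy=5,interpolation=2)])
cv2.imwrite('pics/z2.png',c)
for n,u,v,z in [('scene',366,226,.03),('scene',345,293,.02),('scene',266,376,.057),('side',276,345,.057),('scene',422,158,.025),('scene',270,222,0),('scene',243,298,.018),('scene',192,350,.03),('scene',150,420,.0)]:
    print(n,u,v,onz(n,u,v,z))
E
```

```text
scene 366 226 [ 0.5029 -0.0836  0.03  ]
scene 345 293 [0.4811 0.0676 0.02  ]
scene 266 376 [0.5213 0.2821 0.057 ]
side 276 345 [0.5244 0.274  0.057 ]
scene 422 158 [ 0.4679 -0.3108  0.025 ]
scene 270 222 [ 0.6881 -0.0398  0.    ]
scene 243 298 [0.6404 0.1503 0.018 ]
scene 192 350 [0.6611 0.2803 0.03  ]
scene 150 420 [ 0.6682  0.4004 -0.    ]
```

View pics/z1.png

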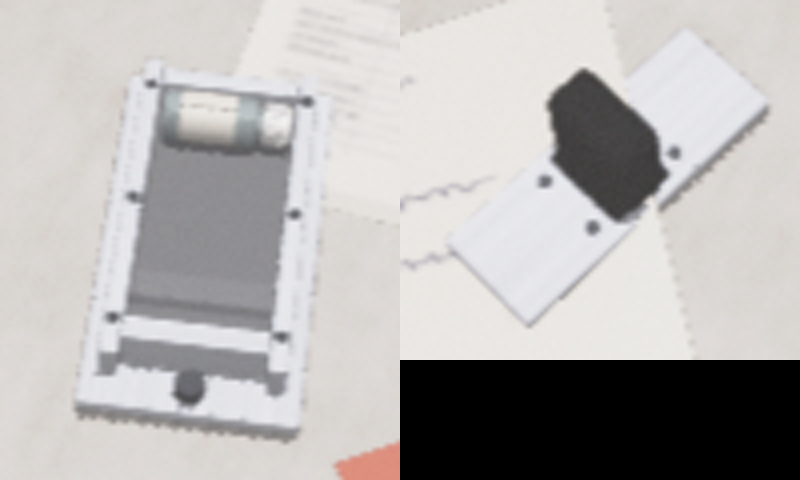

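View pics/z2.png

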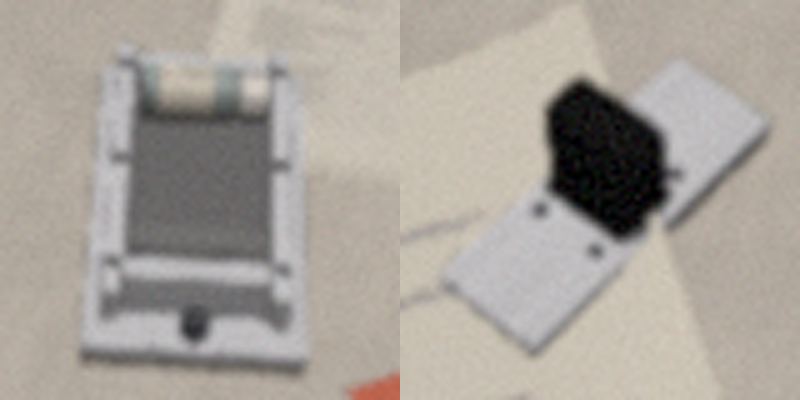

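```bash
python3 - <<'E'
from h import *
c=[(227.5,406.2),(247.5,426),(307,371.2),(286.8,352.5)]
P=np.array([onz('scene',u,v,.011) for u,v in c]);print(P,P.mean(0))
for i in range(4): print(np.linalg.norm(P[i]-P[i-1]))
d=P[2]-P[1]+P[3]-P[0];print(np.degrees(np.arctan2(d[1],d[0])))
# jig: plate corners
c=[(310+75/4,195+403/4),(310+298/4,195+432/4)]
Q=[onz('scene',u,v,.012) for u,v in c];print(Q)
for (a,b) in [((140,65),(110,97)),((325,85),(290,62))]:pass
# tri screws (scene zoom/4, side zoom/5) 
S=[((150,84),(127,63)),((307,102),(278,71)),((133,197),(118,157)),((294,214),(280,163)),((112,317),(110,263)),((281,337),(281,268)),((190,388),(195,323))]
for a,b in S:
    x,e=tri(ray('scene',310+a[0]/4,195+a[1]/4),ray('side',305+b[0]/5,225+b[1]/5)); print(x,e, onz('scene',310+a[0]/4,195+a[1]/4,.031))
E
```

```text
[[0.5659 0.3338 0.011 ]
 [0.5219 0.3487 0.011 ]
 [0.4789 0.2279 0.011 ]
 [0.524  0.2111 0.011 ]] [0.5227 0.2804 0.011 ]
0.1296056073269402
0.04643453708859899
0.12822370867374305
0.048096717109644894
-109.20965025459506
[array([0.5069, 0.0798, 0.012 ]), array([0.4119, 0.0534, 0.012 ])]
[ 0.5446 -0.096   0.0257] [np.float64(0.0016517635758291147), np.float64(0.0016517635758290551)] [ 0.5445 -0.0917  0.031 ]
[ 0.4726 -0.1167  0.0253] [np.float64(0.00061721131602238), np.float64(0.0006172113160222775)] [ 0.4718 -0.1118  0.031 ]
[ 0.5256 -0.029   0.0244] [np.float64(0.0006874077667268844), np.float64(0.0006874077667269065)] [ 0.5243 -0.0241  0.031 ]
[ 0.4526 -0.047   0.0288] [np.float64(0.0008684967442390035), np.float64(0.0008684967442390152)] [ 0.453  -0.0453  0.031 ]
[0.5079 0.0347 0.019 ] [np.float64(0.0010080875588426993), np.float64(0.0010080875588426496)] [0.5056 0.0428 0.031 ]
[0.4333 0.0197 0.0276] [np.float64(0.0007317088219995963), np.float64(0.0007317088219997277)] [0.4333 0.022  0.031 ]
[0.4621 0.0532 0.0147] [np.float64(0.0009812289686545316), np.float64(0.0009812289686544425)] [0.4594 0.0638 0.031 ]
```

Request:
{"op": "send_rows", "data": {"deltas": [{"linear": [0.0473,-0.0389,0],"rot": [0,0,0]},{"linear": [0.0473,-0.0389,0],"rot": [0,0,0]},{"linear": [0.0473,-0.0389,0],"rot": [0,0,0]},{"linear": [0.0473,-0.0389,0],"rot": [0,0,0]},{"linear": [0.0473,-0.0389,0],"rot": [0,0,0]},{"linear": [0.0473,-0.0389,0],"rot": [0,0,0]},{"linear": [0.0473,-0.0389,0],"rot": [0,0,0]},{"linear": [0.0473,-0.0389,0],"rot": [0,0,0]}]}}

```text
clock: 1.15
position: [0.475, -0.1271, 0.2533]
eef_rot: [0.977, 0.212, 0.0, 0.0]
ft_force: [1.6, -0.6, 0.2]
opening: 0.0856
```

Request:
{"op": "send_rows", "data": {"deltas": [{"linear": [0.0473,-0.0389,0],"rot": [0,0,0]},{"linear": [0.0473,-0.0389,0],"rot": [0,0,0]},{"linear": [0,0,0],"rot": [0,0,0]},{"linear": [0,0,0],"rot": [0,0,0]}]}}

```text
clock: 1.65
position: [0.5278, -0.0189, 0.253]
eef_rot: [0.977, 0.212, -0.001, 0.0]
ft_force: [-0.2, -1.1, -0.1]
opening: 0.0852
```

```bash
cat >> h.py <<'E'
def snap(name):
    s=robot.observe(); im=robot.read_camera('wrist'); cv2.imwrite(f'pics/{name}.png',im)
    np.savez(f'pics/{name}.npz',p=s['position'],q=s['eef_rot']); print(s['clock'],s['position'],s['eef_rot'],s['joints'],s['ft_force'])
def pose(name):
    d=np.load(f'pics/{name}.npz'); return (d['p'],d['q'])
E
python3 -c "
from h import *
snap('w1')"
```

```text
1.65 [ 0.5278 -0.0189  0.253 ] [ 0.9772  0.2123 -0.0006  0.    ] [-0.2473  0.3985  1.6741 -0.0006  1.07    0.8959] [-0.2177 -1.1348 -0.0902]
```

View pics/w1.png

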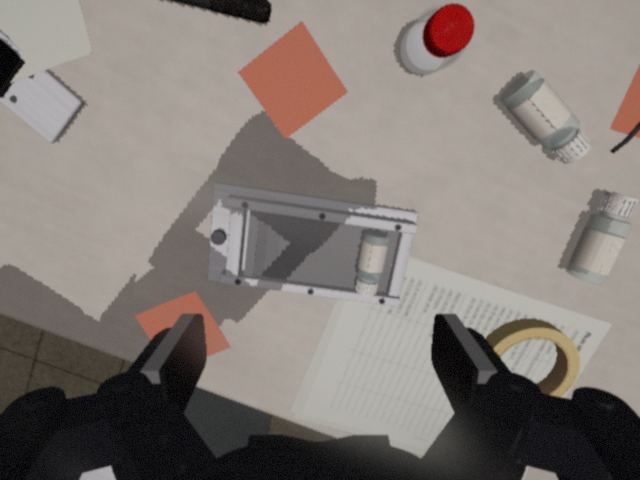

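Request:
{"op": "send_rows", "data": {"deltas": [{"linear": [-0.01,-0.04,0.025],"rot": [0,0,0]},{"linear": [-0.01,-0.04,0.025],"rot": [0,0,0]},{"linear": [0,0,0],"rot": [0,0,0]},{"linear": [0,0,0],"rot": [0,0,0]}]}}

```text
clock: 2.2
position: [0.4777, 0.0441, 0.2037]
eef_rot: [0.978, 0.211, 0.001, 0.0]
ft_force: [-0.2, -0.9, -0.1]
opening: 0.0856
```

```bash
python3 -c "
from h import *
snap('w2')"
```

```text
2.2 [0.4777 0.0441 0.2037] [0.9775 0.2109 0.0007 0.0004] [-0.1412  0.4091  1.8428 -0.0004  0.8881  1.0049] [-0.1652 -0.9075 -0.0931]
```

View pics/w2.png

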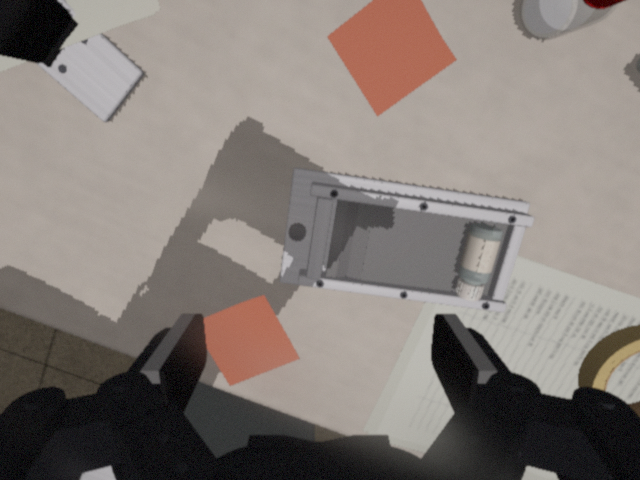

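```bash
python3 - <<'E'
from h import *
p1,p2=pose('w1'),pose('w2')
A=[(244.5,205),(322,216),(398,227),(237,282),(310,292),(381,300)]
B=[(334,193),(424,206),(512,219),(320,283),(404,295),(486,305)]
S=[(112,317),(133,197),(150,84),(281,337),(294,214),(307,102)]
X=[]
for a,b,c in zip(A,B,S):
    x,e=tri(ray('wrist',*a,p1),ray('wrist',*b,p2),ray('scene',310+c[0]/4,195+c[1]/4));X.append(x)
    print(x,np.round(e,4),tri(ray('wrist',*a,p1),ray('wrist',*b,p2))[0])
X=np.array(X)
d=X[0]-X[2]+X[3]-X[5]; print(np.degrees(np.arctan2(d[1],d[0])), X.mean(0),np.linalg.norm(d)/2)
e=X[:3].mean(0)-X[3:].mean(0); print(np.degrees(np.arctan2(e[1],e[0])),np.linalg.norm(e))
# vial: glass top edge/cap ends w1: label centre
for n,u,v in [('w1',372,232),('w1',366,290),('w2',482,258)]: print(onz('wrist',u,v,.03,pose(n)))
# plate corners
for n,pts in [('w1',[(216,185),(418,210),(209,280),(405,303)])]:
    for u,v in pts: print(onz('wrist',u,v,.015,pose(n)))
E
```

```text
[0.5061 0.0434 0.0311] [0.0002 0.0005 0.0008] [0.5065 0.0436 0.0314]
[ 0.5253 -0.0242  0.0299] [0.0004 0.0006 0.001 ] [ 0.5258 -0.0237  0.0303]
[ 0.5449 -0.0911  0.0308] [0.0003 0.0004 0.0007] [ 0.5449 -0.0913  0.0296]
[0.434  0.0226 0.0308] [0.0005 0.0009 0.0009] [0.4357 0.0231 0.0338]
[ 0.4533 -0.0447  0.0312] [0.0003 0.0005 0.0006] [ 0.4541 -0.044   0.0326]
[ 0.4729 -0.1119  0.0295] [0.001  0.0005 0.0012] [ 0.4744 -0.1097  0.0328]
106.09617625458492 [ 0.4894 -0.0343  0.0306] 0.13993891105290376
16.008120468277845 0.07496049636676329
[ 0.5309 -0.0718  0.03  ]
[ 0.4769 -0.0927  0.03  ]
[ 0.5078 -0.0867  0.03  ]
[0.5086 0.0756 0.015 ]
[ 0.5651 -0.1051  0.015 ]
[0.4166 0.0496 0.015 ]
[ 0.4752 -0.1397  0.015 ]
```

Request:
{"op": "send_rows", "data": {"deltas": [{"linear": [0.0375,-0.045,0],"rot": [0,0,0]},{"linear": [0.0375,-0.045,0],"rot": [0,0,0]},{"linear": [0.0375,-0.045,0],"rot": [0,0,0]},{"linear": [0.0375,-0.045,0],"rot": [0,0,0]},{"linear": [0,0,0],"rot": [0,0,0.152]},{"linear": [0,0,0],"rot": [0,0,0.152]},{"linear": [0,0,0],"rot": [0,0,0.152]},{"linear": [0,0,0],"rot": [0,0,0.152]}]}}

```text
clock: 3.25
position: [0.5409, 0.2706, 0.2041]
eef_rot: [0.996, -0.094, 0.001, -0.0]
ft_force: [0.5, 0.1, 1.2]
opening: 0.0854
```

Request:
{"op": "send_rows", "data": {"deltas": [{"linear": [0,0,0],"rot": [0,0,0.152]},{"linear": [0,0,0],"rot": [0,0,0]},{"linear": [0,0,0],"rot": [0,0,0]}]}}

```text
clock: 3.62
position: [0.54, 0.2709, 0.2037]
eef_rot: [0.986, -0.165, 0.001, -0.0]
ft_force: [0.2, 0.1, 0.3]
opening: 0.0854
```

```bash
python3 -c "
from h import *
snap('w3')"
```

```text
3.625 [0.54   0.2709 0.2037] [ 0.9862 -0.1653  0.0006 -0.0002] [ 0.2803  0.5579  1.5364 -0.0001  1.0461  2.1834] [0.1501 0.0915 0.2999]
```

View pics/w3.png

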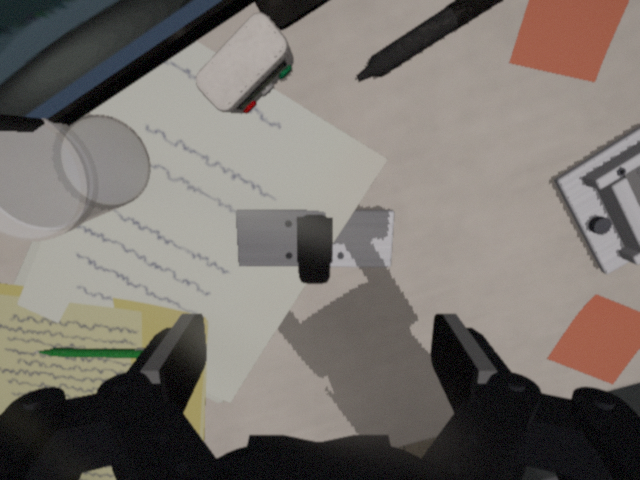

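```bash
python3 - <<'E'
from h import *
p=pose('w3')
c=[(237.5,209.5),(394,208.5),(393,266.5),(238,266.5)]
P=np.array([onz('wrist',u,v,.011,p) for u,v in c]);print(P,P.mean(0))
for i in range(4): print(np.linalg.norm(P[i]-P[i-1]))
d=P[1]-P[0]+P[2]-P[3];print(np.degrees(np.arctan2(d[1],d[0])))
R=Ro.from_quat(p[1]).as_matrix();print('tooly',np.degrees(np.arctan2(R[1,1],R[0,1])))
# grip top edge and heights by tri of grip top centre with scene
for n,u,v in [('wrist',315.5,282),('wrist',315,250)]: print(onz(n,u,v,.057,p))
# tri of corners w/ scene
S=[(227.5,406.2),(286.8,352.5),(307,371.2),(247.5,426)]
S=[S[0],S[1],S[2],S[3]]
for a,b in zip(c,S): print(tri(ray('wrist',*a,p),ray('scene',*b)))
c=P.mean(0); t=np.array([c[0],c[1],.033]); print('tool delta',R.T@(t-p[0]))
E
```

```text
[[0.5703 0.331  0.011 ]
 [0.5292 0.2095 0.011 ]
 [0.4806 0.2241 0.011 ]
 [0.524  0.3498 0.011 ]] [0.526  0.2786 0.011 ]
0.049949973971129324
0.12831324412805162
0.05074389436478586
0.13305242840416479
-108.8676982861034
tooly -109.03474622607638
[0.507 0.285 0.057]
[0.5307 0.2771 0.057 ]
(array([0.5687, 0.3322, 0.0047]), [np.float64(0.0008908979098963246), np.float64(0.0008908979098964079)])
(array([0.5267, 0.208 , 0.003 ]), [np.float64(0.0006817920532568155), np.float64(0.00068179205325684)])
(array([0.4795, 0.2248, 0.0067]), [np.float64(0.00120032327060184), np.float64(0.001200323270601749)])
(array([0.523 , 0.3493, 0.0104]), [np.float64(0.001165502758960975), np.float64(0.0011655027589610825)])
tool delta [-0.0159 -0.0026  0.1707]
```

Request:
{"op": "send_rows", "data": {"deltas": [{"linear": [-0.008,-0.0013,0.03],"rot": [0,0,0]},{"linear": [-0.008,-0.0013,0.04],"rot": [0,0,0]},{"linear": [0,0,0.035],"rot": [0,0,0]},{"linear": [0,0,0.03],"rot": [0,0,0]},{"linear": [0,0,0.02],"rot": [0,0,0]},{"linear": [0,0,0.01],"rot": [0,0,0]},{"linear": [0,0,0],"rot": [0,0,0]},{"linear": [0,0,0],"rot": [0,0,0]}]}}

```text
clock: 4.68
position: [0.5254, 0.2794, 0.0392]
eef_rot: [0.986, -0.166, 0.001, -0.0]
ft_force: [-0.2, -0.1, -0.2]
opening: 0.0854
```

```bash
python3 -c "
from h import *
snap('w4')"
```

```text
4.675 [0.5254 0.2794 0.0392] [ 0.9862 -0.1657  0.0008 -0.0004] [0.3011 0.7929 1.6481 0.     0.6988 2.2048] [-0.2454 -0.1343 -0.1827]
```

View pics/w4.png

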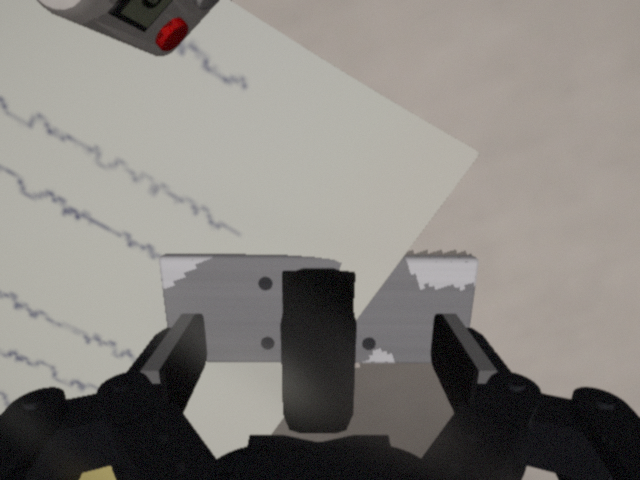

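Request:
{"op": "send_rows", "data": {"deltas": [{"linear": [0,0,0],"rot": [0,0,0]},{"linear": [0,0,0],"rot": [0,0,0]},{"linear": [0,0,0],"rot": [0,0,0]},{"linear": [0,0,0],"rot": [0,0,0]},{"linear": [0,0,0],"rot": [0,0,0]},{"linear": [0,0,0],"rot": [0,0,0]}], "grip": 0, "newtons": 80}}

```text
clock: 5.48
position: [0.525, 0.2793, 0.0387]
eef_rot: [0.986, -0.166, 0.0, -0.0]
ft_force: [-0.1, -1.5, 2.9]
opening: 0.0231
```

Request:
{"op": "send_rows", "data": {"deltas": [{"linear": [0,0,-0.02],"rot": [0,0,0]},{"linear": [0,0,-0.04],"rot": [0,0,0]},{"linear": [0,0,-0.04],"rot": [0,0,0]},{"linear": [0,0,0],"rot": [0,0,0]},{"linear": [0,0,0],"rot": [0,0,0]},{"linear": [0,0,0],"rot": [0,0,0]}]}}

```text
clock: 6.22
position: [0.5235, 0.2788, 0.1369]
eef_rot: [0.986, -0.166, -0.002, 0.001]
ft_force: [0.1, -0.2, -2.5]
opening: 0.0229
```

```bash
python3 -c "
from h import *
snap('w5')
for n in ['scene','side']: cv2.imwrite(f'pics/{n}5.png',robot.read_camera(n))"
```

```text
6.225 [0.5235 0.2788 0.1369] [ 0.9861 -0.1659 -0.0016  0.0008] [0.3011 0.6385 1.6114 0.     0.8953 2.2051] [ 0.0971 -0.1842 -2.4552]
```

View pics/w5.png

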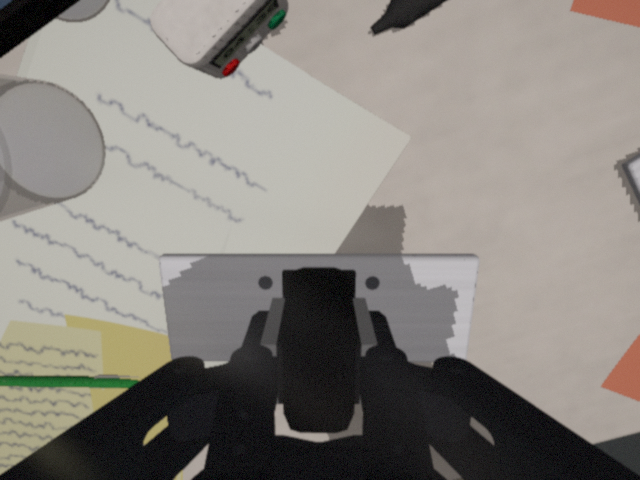

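View pics/side5.png

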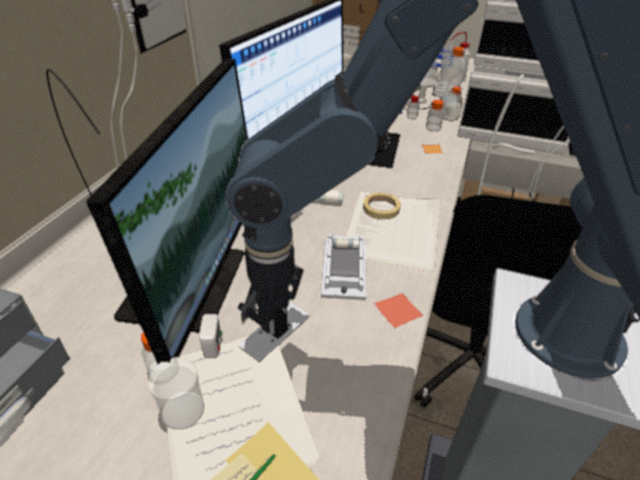

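```bash
python3 - <<'E'
from h import *
a=cv2.imread('pics/w1.png')[170:320,200:430]; b=cv2.imread('pics/w2.png')[160:320,275:535]
cv2.imwrite('pics/z3.png',cv2.resize(a,None,fx=3.4,fy=3.4,interpolation=2))
cv2.imwrite('pics/z4.png',cv2.resize(b,None,fx=3,fy=3,interpolation=2))
E
```

```text
(no output)
```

View pics/z3.png

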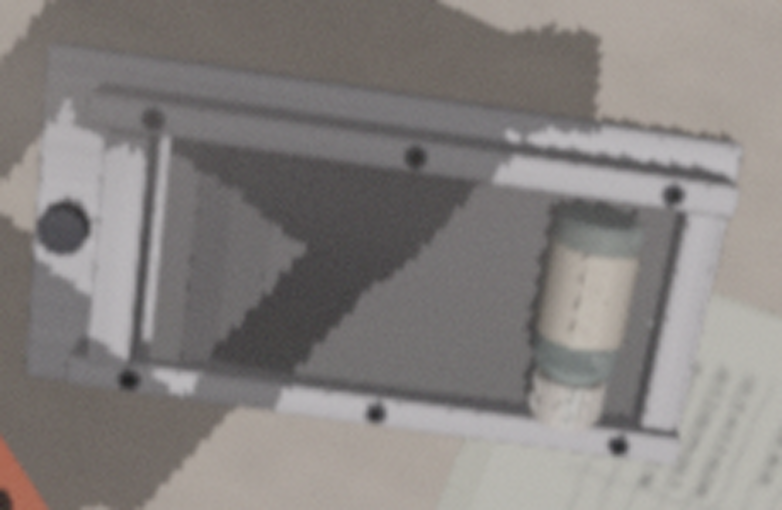

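View pics/z4.png

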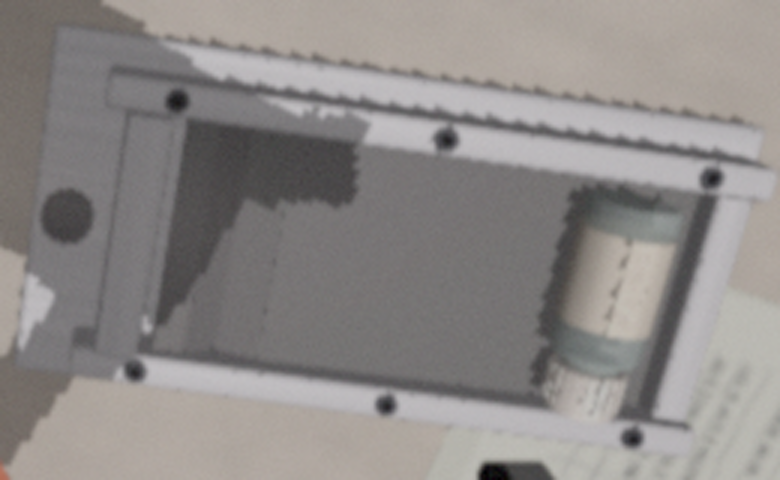

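```bash
python3 - <<'E'
from h import *
p1,p2=pose('w1'),pose('w2')
c=np.array([.4894,-.0343]);th=np.radians(16.05);ex=np.array([np.cos(th),np.sin(th)]);ey=np.array([-np.sin(th),np.cos(th)])
J=lambda X:(np.round(1000*np.array([(X[:2]-c)@ex,(X[:2]-c)@ey,X[2]]),1))
for n,u,v in [('w1',368.2,277.9),('w1',375.6,237.1),('w2',485.7,232.7),('w2',475.3,276.7)]: print(J(onz('wrist',u,v,.0312,pose(n))))
# nest floor/edges & stop & dip
for n,pts in [('w1',[(216,185),(418,210),(209,280),(405,303)]),('w2',[(275+60/3,160+27/3),(275+22/3,160+365/3)])]:
    for u,v in pts: print('plate',J(onz('wrist',u,v,.013,pose(n))))
# nest flat edge in w2: (265,350)/3 ; w1 (195,180)/3.4 etc
for n,u,v in [('w2',275+265/3,160+300/3),('w2',275+213/3,160+320/3),('w1',200+187/3.4,170+300/3.4),('w1',200+225/3.4,170+190/3.4)]: print('lines',J(onz('wrist',u,v,.0206,pose(n))))
s=robot.observe(); R=Ro.from_quat(s['eef_rot']).as_matrix(); print(np.degrees(np.arctan2(R[1,1],R[0,1])))
for off in (-52-43,):
    t=c+ey*off/1000; print(t)
E
```

```text
[-15.1 -51.6  31.2]
[ 25.5 -50.9  31.2]
[ 24.2 -51.5  31.2]
[-12.9 -53.2  31.2]
plate [ 48.4 101.4  13. ]
plate [ 52.7 -88.9  13. ]
plate [-47.7 101.8  13. ]
plate [-43.8 -97.4  13. ]
plate [ 49.5 102.9  13. ]
plate [-47.5 101.6  13. ]
lines [-15.3  37.3  20.6]
lines [-23.2  50.5  20.6]
lines [-15.1  57.7  20.6]
lines [18.4 50.5 20.6]
-109.09446967099773
[ 0.5157 -0.1256]
```

Request:
{"op": "send_rows", "data": {"deltas": [{"linear": [0,0,0],"rot": [0,0,-0.1533]},{"linear": [0,0,0],"rot": [0,0,-0.1533]},{"linear": [0,0,0],"rot": [0,0,-0.1533]},{"linear": [0,0,0],"rot": [0,0,-0.1533]},{"linear": [-0.0149,0.0483,0],"rot": [0,0,0]},{"linear": [-0.0149,0.0483,0],"rot": [0,0,0]},{"linear": [-0.0149,0.0483,0],"rot": [0,0,0]},{"linear": [-0.0149,0.0483,0],"rot": [0,0,0]}]}}

```text
clock: 7.38
position: [0.5206, 0.0756, 0.1378]
eef_rot: [0.99, 0.14, -0.0, -0.0]
ft_force: [0.4, 0.2, -2.0]
opening: 0.0232
```

Request:
{"op": "send_rows", "data": {"deltas": [{"linear": [-0.0149,0.0483,0],"rot": [0,0,0]},{"linear": [-0.0149,0.0483,0],"rot": [0,0,0]},{"linear": [-0.0149,0.0483,0],"rot": [0,0,0]},{"linear": [-0.0149,0.0483,0],"rot": [0,0,0]},{"linear": [0,0,0],"rot": [0,0,0]},{"linear": [0,0,0],"rot": [0,0,0]},{"linear": [0,0,0],"rot": [0,0,0]}]}}

```text
clock: 8.25
position: [0.5165, -0.1237, 0.138]
eef_rot: [0.99, 0.14, -0.001, -0.001]
ft_force: [0.3, 1.3, -1.0]
opening: 0.0232
```

```bash
cat >> h.py <<'E'
c0=np.array([.4894,-.0343]);th=np.radians(16.05);ex=np.array([np.cos(th),np.sin(th)]);ey=np.array([-np.sin(th),np.cos(th)])
def st():
    s=robot.observe(); R=Ro.from_quat(s['eef_rot']).as_matrix(); X=s['position']
    print('t',round(float(s['clock']),2),'jig xy',np.round([1000*(X[:2]-c0)@ex,1000*(X[:2]-c0)@ey],1),'z',round(X[2]*1000,2),'yaw',np.round(np.degrees(np.arctan2(R[1,0],R[0,0])),2),'toolz in jig',np.round([R[:2,2]@ex,R[:2,2]@ey],4),'F',s['ft_force'],'T',s['ft_torque'],'dq',np.abs(s['dq']).max())
E
python3 -c "
from h import *
st();snap('w6');st()"
```

```text
t 8.25 jig xy [  1.3 -93.4] z 137.99 yaw 16.13 toolz in jig [-0.001   0.0012] F [ 0.2933  1.3242 -0.9713] T [ 0.0278  0.0185 -0.0167] dq 0.007751961494306091
8.25 [ 0.5165 -0.1237  0.138 ] [ 0.9901  0.1403 -0.0006 -0.0005] [-0.4457  0.5739  1.7704  0.0003  0.7988  0.8434] [ 0.2933  1.3242 -0.9713]
t 8.3 jig xy [  1.5 -93.4] z 138.11 yaw 16.15 toolz in jig [-0.0007  0.0008] F [ 0.4571  0.4595 -1.8466] T [-0.0274  0.0198 -0.0553] dq 0.004052245911480477
```

View pics/w6.png

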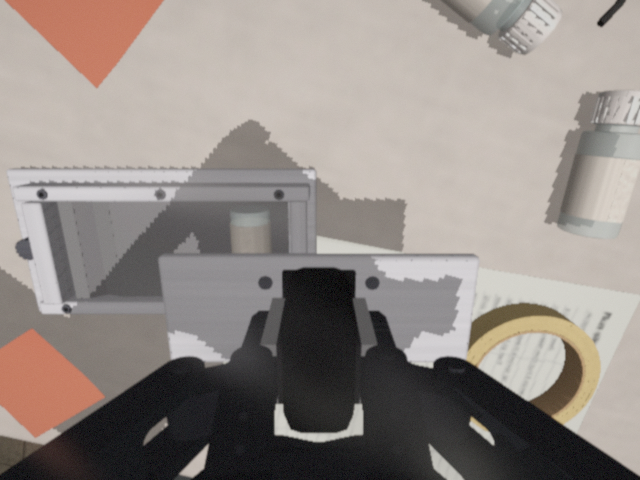

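```bash
cat >> h.py <<'E'
def avg(n=6):
    F=[];T=[];P=[]
    for i in range(n):
        robot.read_camera('wrist'); s=robot.observe(); F.append(s['ft_force']);T.append(s['ft_torque']);P.append(s['position'])
    F,T,P=map(np.array,(F,T,P)); X=P.mean(0)
    print('t',round(float(s['clock']),2),'jig',np.round([1000*(X[:2]-c0)@ex,1000*(X[:2]-c0)@ey],1),'z',round(X[2]*1000,2),'sdz',np.round(P[:,2].std()*1000,2),'F',F.mean(0),'sd',F.std(0),'T',T.mean(0), 'Ty',T.mean(0)[:2]@ex)
    return F
E
python3 -c "
from h import *
avg(8)"
```

```text
t 8.7 jig [  1.6 -94.1] z 138.32 sdz 0.06 F [ 0.0706 -0.261  -1.8774] sd [0.3769 0.5624 0.4125] T [ 0.0017 -0.0044 -0.0033] Ty 0.00039896468211443365
```

Request:
{"op": "send_rows", "data": {"deltas": [{"linear": [-0.0015,0.0005,0.02],"rot": [0,0,0]},{"linear": [0,0,0.018],"rot": [0,0,0]},{"linear": [0,0,0.009],"rot": [0,0,0]},{"linear": [0,0,0],"rot": [0,0,0]},{"linear": [0,0,0],"rot": [0,0,0]}]}}

```text
clock: 9.32
position: [0.5161, -0.1262, 0.0918]
eef_rot: [0.99, 0.14, 0.0, 0.0]
ft_force: [-1.0, 0.2, -1.9]
opening: 0.0231
```

```bash
python3 -c "
from h import *
avg(4);st()
for n in ['scene','side']: cv2.imwrite(f'pics/{n}7.png',robot.read_camera(n)[140:340,260:460])
a=[cv2.resize(cv2.imread(f'pics/{n}7.png'),(400,400),interpolation=2) for n in ['scene','side']];cv2.imwrite('pics/z7.png',np.hstack(a))"
```

```text
t 9.53 jig [  0.2 -95.7] z 91.91 sdz 0.03 F [ 0.0924  0.2805 -1.4959] sd [0.153  0.4958 0.3016] T [ 0.0081 -0.0065  0.0133] Ty 0.0060198899330464834
t 9.53 jig xy [  0.1 -95.6] z 91.85 yaw 16.04 toolz in jig [ 0.0009 -0.0008] F [-0.0475 -0.4524 -1.4149] T [ 0.0254 -0.0271  0.0351] dq 0.002523085065115306
```

View pics/z7.png

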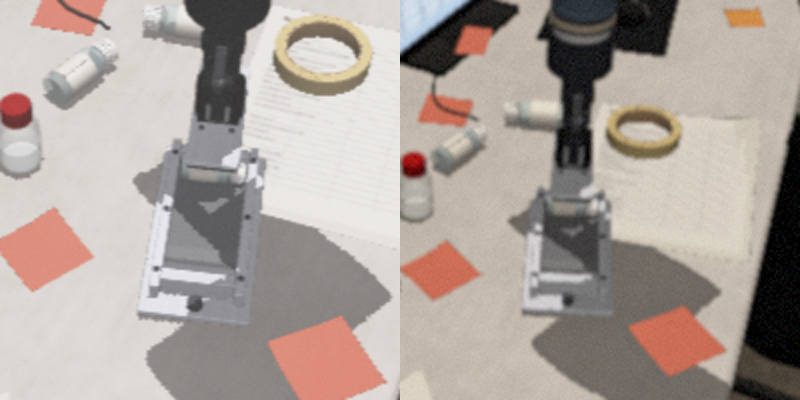

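Request:
{"op": "send_rows", "data": {"deltas": [{"linear": [0,0,0.003],"rot": [0,0,0]},{"linear": [0,0,0.002],"rot": [0,0,0]},{"linear": [0,0,0],"rot": [0,0,0]},{"linear": [0,0,0],"rot": [0,0,0]}]}}

```text
clock: 10.12
position: [0.5156, -0.126, 0.0862]
eef_rot: [0.99, 0.14, -0.0, -0.0]
ft_force: [0.0, -0.4, -2.0]
opening: 0.0234
```

Request:
{"op": "send_rows", "data": {"deltas": [{"linear": [0,0,0.0005],"rot": [0,0,0]},{"linear": [0,0,0],"rot": [0,0,0]}]}}

```text
clock: 10.38
position: [0.5156, -0.126, 0.0858]
eef_rot: [0.99, 0.14, -0.0, -0.0]
ft_force: [0.2, -0.4, -1.6]
opening: 0.0228
```

Request:
{"op": "send_rows", "data": {"deltas": [{"linear": [0,0,0.0005],"rot": [0,0,0]},{"linear": [0,0,0],"rot": [0,0,0]}]}}

```text
clock: 10.62
position: [0.5156, -0.126, 0.0853]
eef_rot: [0.99, 0.14, -0.0, -0.0]
ft_force: [-0.0, -1.0, -1.5]
opening: 0.0229
```

Request:
{"op": "send_rows", "data": {"deltas": [{"linear": [0,0,0.0005],"rot": [0,0,0]},{"linear": [0,0,0],"rot": [0,0,0]}]}}

```text
clock: 10.88
position: [0.5156, -0.126, 0.0848]
eef_rot: [0.99, 0.14, -0.0, -0.0]
ft_force: [-0.3, 0.0, -1.5]
opening: 0.0229
```

Request:
{"op": "send_rows", "data": {"deltas": [{"linear": [0,0,0.0005],"rot": [0,0,0]},{"linear": [0,0,0],"rot": [0,0,0]}]}}

```text
clock: 11.12
position: [0.5156, -0.126, 0.0843]
eef_rot: [0.99, 0.14, -0.0, -0.0]
ft_force: [-0.7, 0.1, -2.1]
opening: 0.023
```

Request:
{"op": "send_rows", "data": {"deltas": [{"linear": [0,0,0.0004],"rot": [0,0,0]},{"linear": [0,0,0],"rot": [0,0,0]}]}}

```text
clock: 11.38
position: [0.5156, -0.126, 0.0839]
eef_rot: [0.99, 0.14, -0.0, -0.0]
ft_force: [0.7, 0.6, -1.8]
opening: 0.0236
```

Request:
{"op": "send_rows", "data": {"deltas": [{"linear": [0,0,0.0004],"rot": [0,0,0]},{"linear": [0,0,0],"rot": [0,0,0]}]}}

```text
clock: 11.62
position: [0.5156, -0.126, 0.0835]
eef_rot: [0.99, 0.14, -0.0, -0.0]
ft_force: [0.2, -0.3, -1.5]
opening: 0.0231
```

Request:
{"op": "send_rows", "data": {"deltas": [{"linear": [0,0,0.0004],"rot": [0,0,0]},{"linear": [0,0,0],"rot": [0,0,0]}]}}

```text
clock: 11.88
position: [0.5156, -0.126, 0.0831]
eef_rot: [0.99, 0.14, -0.0, -0.0]
ft_force: [-0.1, 0.7, -0.8]
opening: 0.0231
```

Request:
{"op": "send_rows", "data": {"deltas": [{"linear": [0,0,0.0003],"rot": [0,0,0]},{"linear": [0,0,0],"rot": [0,0,0]}]}}

```text
clock: 12.12
position: [0.5156, -0.126, 0.0828]
eef_rot: [0.99, 0.14, -0.0, -0.0]
ft_force: [-0.1, -0.1, -1.5]
opening: 0.0231
```

```bash
python3 -c "
from h import *
avg(4)"
```

```text
t 12.32 jig [ -0.1 -95.4] z 82.79 sdz 0.01 F [-0.3898  0.0528 -1.7502] sd [0.3107 0.6974 0.308 ] T [ 0.0155 -0.0201  0.018 ] Ty 0.009297654682570688
```

Request:
{"op": "send_rows", "data": {"deltas": [{"linear": [0,0,0.0004],"rot": [0,0,0]},{"linear": [0,0,0],"rot": [0,0,0]}]}}

```text
clock: 12.58
position: [0.5156, -0.126, 0.0824]
eef_rot: [0.99, 0.14, -0.0, -0.0]
ft_force: [0.6, -0.3, -2.0]
opening: 0.0233
```

Request:
{"op": "send_rows", "data": {"deltas": [{"linear": [0,0,0.0004],"rot": [0,0,0]},{"linear": [0,0,0],"rot": [0,0,0]}]}}

```text
clock: 12.82
position: [0.5156, -0.126, 0.082]
eef_rot: [0.99, 0.14, -0.0, -0.0]
ft_force: [-0.0, -0.6, -1.8]
opening: 0.023
```

Request:
{"op": "send_rows", "data": {"deltas": [{"linear": [0,0,0.0004],"rot": [0,0,0]},{"linear": [0,0,0],"rot": [0,0,0]}]}}

```text
clock: 13.08
position: [0.5156, -0.126, 0.0816]
eef_rot: [0.99, 0.14, -0.0, -0.0]
ft_force: [-0.5, -0.4, -1.4]
opening: 0.0233
```

Request:
{"op": "send_rows", "data": {"deltas": [{"linear": [0,0,0.0004],"rot": [0,0,0]},{"linear": [0,0,0],"rot": [0,0,0]}]}}

```text
clock: 13.32
position: [0.5157, -0.126, 0.0814]
eef_rot: [0.99, 0.14, 0.0, 0.0]
ft_force: [-0.3, 0.6, 0.7]
opening: 0.0232
```

```bash
python3 -c "
from h import *
avg(6);st()"
```

```text
t 13.62 jig [ -0.1 -95.4] z 81.41 sdz 0.01 F [-0.6738 -0.2935  1.4599] sd [0.4586 0.3435 1.1022] T [0.122  0.1164 0.0342] Ty 0.14947042914405617
t 13.62 jig xy [ -0.1 -95.4] z 81.39 yaw 16.04 toolz in jig [ 0.0001 -0.0001] F [-1.2165 -0.4687  2.3359] T [0.1521 0.1618 0.0793] dq 0.0015004725598706241
```

Request:
{"op": "send_rows", "data": {"deltas": [{"linear": [0,-0.002,-0.0001],"rot": [0,0,0]},{"linear": [0,-0.002,-0.00015],"rot": [0,0,0]},{"linear": [0,0,0],"rot": [0,0,0]}]}}

```text
clock: 14.0
position: [0.5145, -0.122, 0.0817]
eef_rot: [0.99, 0.14, 0.0, 0.0]
ft_force: [-1.1, -1.1, 4.2]
opening: 0.0232
```

```bash
python3 -c "
from h import *
avg(4)"
```

```text
t 14.2 jig [ -0.1 -91.4] z 81.67 sdz 0.0 F [-0.6775 -0.6316  4.6628] sd [0.5079 0.9408 0.534 ] T [0.1351 0.2526 0.0141] Ty 0.1997017860326767
```

Request:
{"op": "send_rows", "data": {"deltas": [{"linear": [0,-0.002,-0.0002],"rot": [0,0,0]},{"linear": [0,-0.002,-0.0002],"rot": [0,0,0]},{"linear": [0,0,0],"rot": [0,0,0]}]}}

```text
clock: 14.58
position: [0.5134, -0.1182, 0.082]
eef_rot: [0.99, 0.14, 0.0, 0.0]
ft_force: [-1.3, -0.9, 5.9]
opening: 0.0235
```

```bash
python3 -c "
from h import *
avg(4)"
```

```text
t 14.78 jig [ -0.1 -87.3] z 82.01 sdz 0.01 F [-0.9257 -0.3083  5.4742] sd [0.4075 0.6047 0.101 ] T [0.1311 0.2542 0.0565] Ty 0.19626129241181206
```

Request:
{"op": "send_rows", "data": {"deltas": [{"linear": [0,-0.002,-0.0003],"rot": [0,0,0]},{"linear": [0,-0.002,-0.0003],"rot": [0,0,0]},{"linear": [0,0,0],"rot": [0,0,0]}]}}

```text
clock: 15.15
position: [0.5123, -0.1142, 0.0824]
eef_rot: [0.99, 0.14, 0.0, -0.0]
ft_force: [-0.5, -0.2, 3.7]
opening: 0.0232
```

```bash
python3 -c "
from h import *
avg(4)"
```

```text
t 15.35 jig [ -0.1 -83.3] z 82.39 sdz 0.01 F [-1.0286 -0.98    3.1308] sd [0.2399 0.613  0.4387] T [0.0894 0.1554 0.0309] Ty 0.12888480223836304
```

Request:
{"op": "send_rows", "data": {"deltas": [{"linear": [0,-0.002,-0.0002],"rot": [0,0,0]},{"linear": [0,-0.002,-0.0002],"rot": [0,0,0]},{"linear": [0,0,0],"rot": [0,0,0]}]}}

```text
clock: 15.72
position: [0.5112, -0.1103, 0.0828]
eef_rot: [0.99, 0.14, -0.0, -0.0]
ft_force: [0.1, -0.2, 1.9]
opening: 0.0232
```

```bash
python3 -c "
from h import *
avg(4)"
```

```text
t 15.93 jig [ -0.1 -79.3] z 82.79 sdz 0.01 F [-0.4709 -0.8038  1.3588] sd [0.1106 0.2717 0.4159] T [0.0815 0.0435 0.0005] Ty 0.0903249513022924
```

Request:
{"op": "send_rows", "data": {"deltas": [{"linear": [0,-0.002,-0.0001],"rot": [0,0,0]},{"linear": [0,-0.002,0],"rot": [0,0,0]},{"linear": [0,0,0],"rot": [0,0,0]}]}}

```text
clock: 16.3
position: [0.51, -0.1065, 0.083]
eef_rot: [0.99, 0.14, -0.0, -0.0]
ft_force: [-0.8, 0.2, 2.0]
opening: 0.0231
```

```bash
python3 -c "
from h import *
avg(4)
snap('w8')
a=[cv2.resize(robot.read_camera(n)[140:340,260:460],(400,400),interpolation=2) for n in ['scene','side']];cv2.imwrite('pics/z8.png',np.hstack(a))"
```

```text
t 16.5 jig [ -0.1 -75.3] z 82.98 sdz 0.01 F [-0.4038  0.2007  2.2118] sd [0.4689 0.7169 0.6592] T [0.1095 0.0292 0.0133] Ty 0.11334277924618677
16.5 [ 0.5101 -0.1067  0.083 ] [ 0.9902  0.1396 -0.     -0.    ] [-0.4209  0.6621  1.8255  0.      0.6541  0.8698] [-0.8775  0.4109  2.6613]
```

View pics/z8.png

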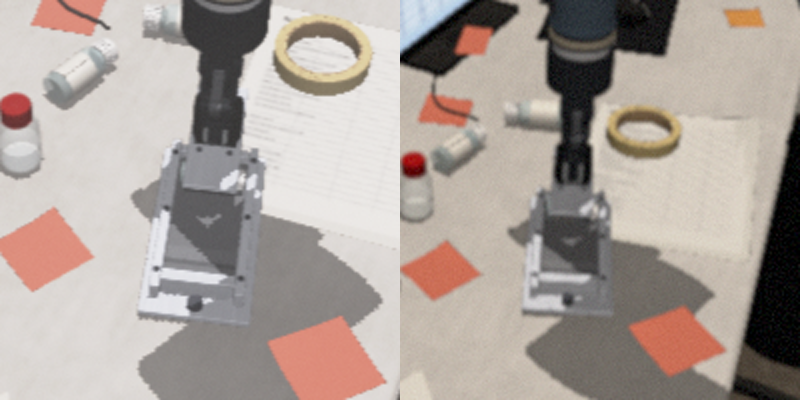

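View pics/w8.png

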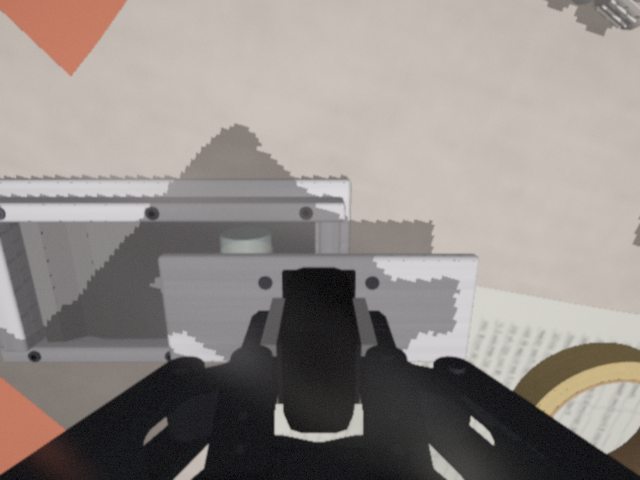

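```bash
cat >> h.py <<'E'
def vy(n,u,v,z=.037):
    X=onz('wrist',u,v,z,pose(n)); print('vial jig',np.round([1000*(X[:2]-c0)@ex,1000*(X[:2]-c0)@ey],1))
E
python3 -c "
from h import *
vy('w8',246,245)"
```

```text
vial jig [ 24.6 -43.1]
```

Request:
{"op": "send_rows", "data": {"deltas": [{"linear": [0,-0.002,0],"rot": [0,0,0]},{"linear": [0,-0.002,0],"rot": [0,0,0]},{"linear": [0,-0.002,0],"rot": [0,0,0]},{"linear": [0,0,0],"rot": [0,0,0]}]}}

```text
clock: 17.15
position: [0.5084, -0.1007, 0.083]
eef_rot: [0.99, 0.14, -0.0, -0.0]
ft_force: [-0.4, -0.7, 3.8]
opening: 0.0235
```

```bash
python3 -c "
from h import *
avg(4)"
```

```text
t 17.35 jig [ -0.1 -69.3] z 83.03 sdz 0.02 F [-0.5464  0.0402  3.6999] sd [0.1688 0.4122 0.1967] T [0.1783 0.1108 0.0457] Ty 0.2020081393387807
```

Request:
{"op": "send_rows", "data": {"deltas": [{"linear": [0,-0.002,-0.0001],"rot": [0,0,0]},{"linear": [0,-0.002,0],"rot": [0,0,0]},{"linear": [0,-0.002,0],"rot": [0,0,0]},{"linear": [0,0,0],"rot": [0,0,0]}]}}

```text
clock: 17.85
position: [0.5067, -0.095, 0.0831]
eef_rot: [0.99, 0.14, -0.0, -0.0]
ft_force: [-0.5, -0.0, 3.6]
opening: 0.0234
```

```bash
python3 -c "
from h import *
avg(4)"
```

```text
t 18.05 jig [ -0.1 -63.3] z 83.1 sdz 0.01 F [-0.3139 -0.2521  4.4362] sd [0.2607 0.5473 0.2428] T [ 0.1741  0.1514 -0.0069] Ty 0.20914958004147494
```

Request:
{"op": "send_rows", "data": {"deltas": [{"linear": [0,-0.003,-0.00015],"rot": [0,0,0]},{"linear": [0,-0.003,-0.0001],"rot": [0,0,0]},{"linear": [0,-0.003,-0.0001],"rot": [0,0,0]},{"linear": [0,0,0],"rot": [0,0,0]}]}}

```text
clock: 18.55
position: [0.5042, -0.0862, 0.0833]
eef_rot: [0.99, 0.14, -0.0, -0.0]
ft_force: [0.6, -0.5, 1.4]
opening: 0.0235
```

```bash
python3 -c "
from h import *
avg(4)"
```

```text
t 18.75 jig [ -0.1 -54.2] z 83.28 sdz 0.01 F [-0.017  -0.0693  1.4009] sd [0.397  0.4671 0.4929] T [0.128  0.0199 0.0238] Ty 0.12850005930417416
```

Request:
{"op": "send_rows", "data": {"deltas": [{"linear": [0,-0.003,0.0001],"rot": [0,0,0]},{"linear": [0,-0.003,0],"rot": [0,0,0]},{"linear": [0,-0.003,0],"rot": [0,0,0]},{"linear": [0,0,0],"rot": [0,0,0]}]}}

```text
clock: 19.25
position: [0.5017, -0.0776, 0.0834]
eef_rot: [0.99, 0.14, 0.0, -0.0]
ft_force: [-0.2, -0.5, 2.8]
opening: 0.0233
```

```bash
python3 -c "
from h import *
avg(4)"
```

```text
t 19.45 jig [ -0.1 -45.3] z 83.38 sdz 0.01 F [-0.1931 -0.2121  3.3823] sd [0.5188 0.5003 0.4818] T [0.1132 0.0792 0.0256] Ty 0.13069609154417602
```

Request:
{"op": "send_rows", "data": {"deltas": [{"linear": [0,-0.003,-0.0001],"rot": [0,0,0]},{"linear": [0,-0.003,0],"rot": [0,0,0]},{"linear": [0,-0.003,0],"rot": [0,0,0]},{"linear": [0,0,0],"rot": [0,0,0]}]}}

```text
clock: 19.95
position: [0.4993, -0.0689, 0.0835]
eef_rot: [0.99, 0.14, -0.0, -0.0]
ft_force: [-0.5, 0.1, 3.5]
opening: 0.0229
```

```bash
python3 -c "
from h import *
avg(4)"
```

```text
t 20.15 jig [ -0.1 -36.3] z 83.47 sdz 0.01 F [-0.1861  0.1411  4.2476] sd [0.4365 0.4682 0.6478] T [0.1045 0.1341 0.0139] Ty 0.1375212383744827
```

Request:
{"op": "send_rows", "data": {"deltas": [{"linear": [0,-0.003,-0.0001],"rot": [0,0,0]},{"linear": [0,-0.003,-0.0001],"rot": [0,0,0]},{"linear": [0,-0.003,0],"rot": [0,0,0]},{"linear": [0,0,0],"rot": [0,0,0]}]}}

```text
clock: 20.65
position: [0.4967, -0.0603, 0.0836]
eef_rot: [0.99, 0.14, -0.0, -0.0]
ft_force: [-0.9, 0.4, 3.3]
opening: 0.0226
```

```bash
python3 -c "
from h import *
avg(4);snap('w9')"
```

```text
t 20.85 jig [ -0.1 -27.3] z 83.6 sdz 0.02 F [-0.2323 -0.3203  2.9073] sd [0.6224 0.3539 0.1439] T [0.0669 0.0928 0.0006] Ty 0.08994473680889987
20.85 [ 0.4969 -0.0606  0.0836] [ 0.9902  0.1395 -0.     -0.    ] [-0.3451  0.6462  1.8772  0.      0.6182  0.9457] [-0.9319 -0.9176  2.9972]
```

View pics/w9.png

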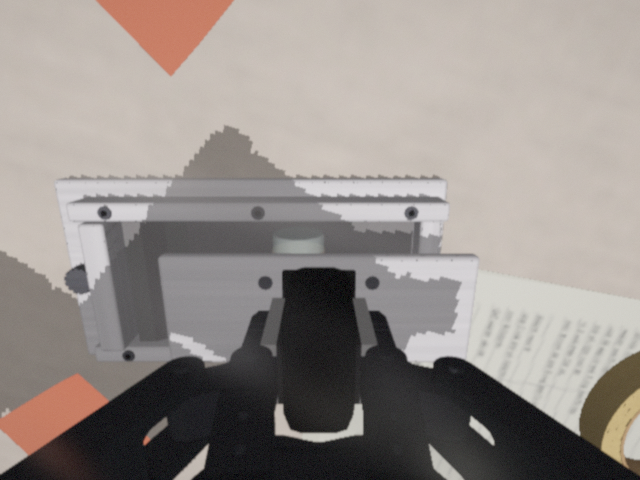

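Request:
{"op": "send_rows", "data": {"deltas": [{"linear": [0,-0.003,-5e-05],"rot": [0,0,0]},{"linear": [0,-0.003,-5e-05],"rot": [0,0,0]},{"linear": [0,-0.003,0],"rot": [0,0,0]},{"linear": [0,0,0],"rot": [0,0,0]}]}}

```text
clock: 21.4
position: [0.4943, -0.0516, 0.0837]
eef_rot: [0.99, 0.14, -0.0, -0.0]
ft_force: [-0.5, -0.3, 2.9]
opening: 0.0232
```

```bash
python3 -c "
from h import *
avg(4)"
```

```text
t 21.6 jig [ -0.1 -18.3] z 83.73 sdz 0.01 F [-0.3463 -0.3572  3.3463] sd [0.6445 0.5982 0.3914] T [0.008  0.0517 0.0202] Ty 0.021961896291935488
```

Request:
{"op": "send_rows", "data": {"deltas": [{"linear": [0,-0.003,-5e-05],"rot": [0,0,0]},{"linear": [0,-0.003,-5e-05],"rot": [0,0,0]},{"linear": [0,-0.003,-5e-05],"rot": [0,0,0]},{"linear": [0,-0.003,-5e-05],"rot": [0,0,0]},{"linear": [0,0,0],"rot": [0,0,0]}]}}

```text
clock: 22.22
position: [0.4909, -0.0401, 0.0839]
eef_rot: [0.99, 0.14, -0.0, -0.0]
ft_force: [-1.1, 0.0, 2.6]
opening: 0.0233
```

```bash
python3 -c "
from h import *
avg(4)"
```

```text
t 22.43 jig [-0.1 -6.3] z 83.89 sdz 0.01 F [-0.0936 -0.0743  2.8088] sd [0.7543 0.2657 0.4558] T [-0.0055  0.0622  0.0098] Ty 0.011940209632887706
```

F ≈ 4.7 N; vial at about -7.5. Continue.

Request:
{"op": "send_rows", "data": {"deltas": [{"linear": [0,-0.003,-5e-05],"rot": [0,0,0]},{"linear": [0,-0.003,-5e-05],"rot": [0,0,0]},{"linear": [0,-0.003,-5e-05],"rot": [0,0,0]},{"linear": [0,-0.003,0],"rot": [0,0,0]},{"linear": [0,0,0],"rot": [0,0,0]}]}}

```text
clock: 23.05
position: [0.4876, -0.0286, 0.0841]
eef_rot: [0.99, 0.14, -0.0, -0.0]
ft_force: [-0.4, -0.1, 2.1]
opening: 0.0231
```

```bash
python3 -c "
from h import *
avg(4)"
```

```text
t 23.25 jig [-0.1  5.7] z 84.05 sdz 0.0 F [-0.3577  0.1308  2.1796] sd [0.5038 0.4281 0.3154] T [-0.0602  0.0356 -0.0183] Ty -0.048011479794488
```

Request:
{"op": "send_rows", "data": {"deltas": [{"linear": [0,-0.003,0],"rot": [0,0,0]},{"linear": [0,-0.003,0],"rot": [0,0,0]},{"linear": [0,-0.003,0],"rot": [0,0,0]},{"linear": [0,-0.003,0],"rot": [0,0,0]},{"linear": [0,0,0],"rot": [0,0,0]}]}}

```text
clock: 23.88
position: [0.4843, -0.0171, 0.0842]
eef_rot: [0.99, 0.14, -0.0, -0.0]
ft_force: [-0.7, 0.2, 4.9]
opening: 0.0232
```

```bash
python3 -c "
from h import *
avg(4);snap('w10')"
```

```text
t 24.07 jig [-0.1 17.7] z 84.16 sdz 0.02 F [-0.9991  0.0817  4.9438] sd [0.1861 0.592  0.3567] T [-0.0888  0.1055  0.0062] Ty -0.05616245389013619
24.075 [ 0.4844 -0.0174  0.0842] [0.9902 0.1396 0.     0.    ] [-0.267   0.6345  1.9166 -0.      0.5905  1.0238] [-0.921   0.5617  4.521 ]
```

View pics/w10.png

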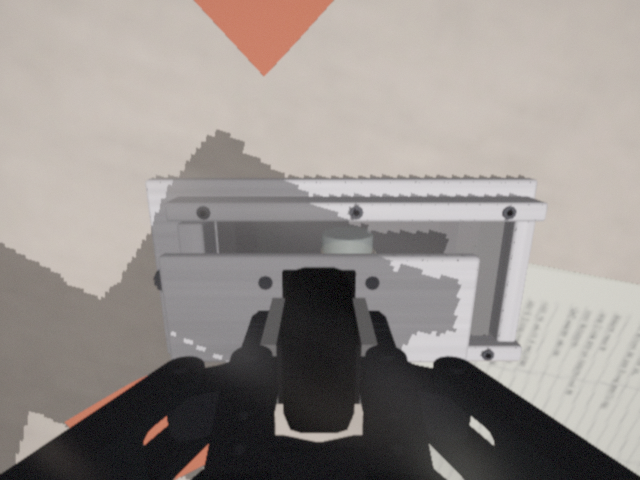

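Request:
{"op": "send_rows", "data": {"deltas": [{"linear": [0,-0.003,-0.0001],"rot": [0,0,0]},{"linear": [0,-0.003,-0.0001],"rot": [0,0,0]},{"linear": [0,-0.003,0],"rot": [0,0,0]},{"linear": [0,-0.003,0],"rot": [0,0,0]},{"linear": [0,0,0],"rot": [0,0,0]}]}}

```text
clock: 24.75
position: [0.481, -0.0055, 0.0843]
eef_rot: [0.99, 0.14, -0.0, -0.0]
ft_force: [-0.8, 0.1, 5.7]
opening: 0.0228
```

```bash
python3 -c "
from h import *
avg(4)"
```

```text
t 24.95 jig [-0.1 29.8] z 84.29 sdz 0.01 F [-1.1252 -0.0807  5.0484] sd [0.4503 0.2287 0.3584] T [-0.1186  0.0927 -0.028 ] Ty -0.08833050741234393
```

Request:
{"op": "send_rows", "data": {"deltas": [{"linear": [0,-0.003,-0.0001],"rot": [0,0,0]},{"linear": [0,-0.003,-0.0001],"rot": [0,0,0]},{"linear": [0,-0.003,-0.0001],"rot": [0,0,0]},{"linear": [0,-0.003,-5e-05],"rot": [0,0,0]},{"linear": [0,0,0],"rot": [0,0,0]}]}}

```text
clock: 25.58
position: [0.4777, 0.006, 0.0845]
eef_rot: [0.99, 0.14, -0.0, -0.0]
ft_force: [-0.9, 0.8, 3.0]
opening: 0.0232
```

```bash
python3 -c "
from h import *
avg(4)"
```

```text
t 25.77 jig [-0.1 41.7] z 84.52 sdz 0.01 F [ 0.117  -0.066   1.3553] sd [0.4009 0.5834 0.4623] T [-0.0776  0.0188 -0.0268] Ty -0.06937496672793589
```

Request:
{"op": "send_rows", "data": {"deltas": [{"linear": [0,-0.003,5e-05],"rot": [0,0,0]},{"linear": [0,-0.003,0],"rot": [0,0,0]},{"linear": [0,-0.003,0],"rot": [0,0,0]},{"linear": [0,0,0],"rot": [0,0,0]}]}}

```text
clock: 26.28
position: [0.4752, 0.0146, 0.0846]
eef_rot: [0.99, 0.14, -0.0, -0.0]
ft_force: [-0.2, -0.1, 3.2]
opening: 0.0231
```

```bash
python3 -c "
from h import *
avg(4)"
```

```text
t 26.48 jig [-0.1 50.7] z 84.6 sdz 0.01 F [-1.1176  0.1254  2.7973] sd [0.4482 0.1508 0.561 ] T [-0.1529  0.0636 -0.018 ] Ty -0.12939485565155442
```

Request:
{"op": "send_rows", "data": {"deltas": [{"linear": [0,-0.003,-5e-05],"rot": [0,0,0]},{"linear": [0,-0.003,-5e-05],"rot": [0,0,0]},{"linear": [0,-0.003,0],"rot": [0,0,0]},{"linear": [0,0,0],"rot": [0,0,0]}]}}

```text
clock: 26.98
position: [0.4727, 0.0233, 0.0847]
eef_rot: [0.99, 0.14, -0.0, -0.0]
ft_force: [-0.9, 1.3, 4.4]
opening: 0.0232
```

```bash
python3 -c "
from h import *
avg(4)"
```

```text
t 27.18 jig [-0.1 59.7] z 84.69 sdz 0.01 F [-0.4916 -0.4009  3.5442] sd [0.3337 0.2697 0.299 ] T [-0.1834  0.0515 -0.036 ] Ty -0.16202744019769408
```

Request:
{"op": "send_rows", "data": {"deltas": [{"linear": [0,-0.003,-5e-05],"rot": [0,0,0]},{"linear": [0,-0.003,-5e-05],"rot": [0,0,0]},{"linear": [0,-0.003,-5e-05],"rot": [0,0,0]},{"linear": [0,0,0],"rot": [0,0,0]}]}}

```text
clock: 27.68
position: [0.4702, 0.032, 0.0848]
eef_rot: [0.99, 0.14, -0.0, -0.0]
ft_force: [-0.6, -0.7, 2.9]
opening: 0.0233
```

```bash
python3 -c "
from h import *
avg(4);snap('w11')"
```

```text
t 27.88 jig [-0.1 68.7] z 84.8 sdz 0.01 F [-0.4673 -0.2019  3.2563] sd [0.159  0.4244 0.4935] T [-0.1748  0.0678 -0.0279] Ty -0.1492426941003276
27.875 [0.4703 0.0316 0.0848] [ 0.9902  0.1395 -0.     -0.    ] [-0.1706  0.6247  1.9496  0.0001  0.5674  1.1202] [-0.2551  0.402   3.4079]
```

View pics/w11.png

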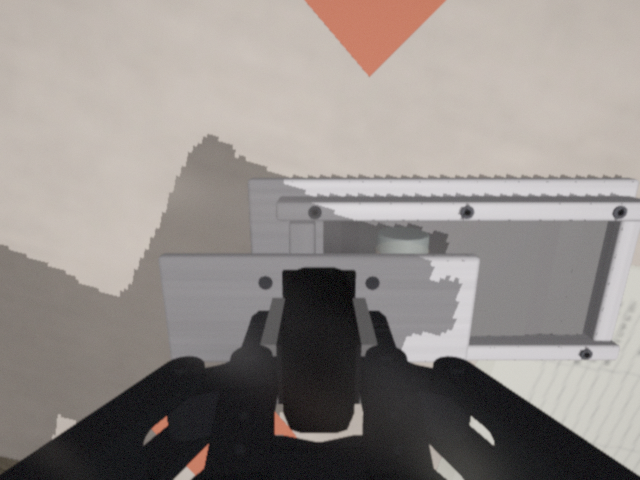

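Request:
{"op": "send_rows", "data": {"deltas": [{"linear": [0,-0.003,-5e-05],"rot": [0,0,0]},{"linear": [0,-0.003,-5e-05],"rot": [0,0,0]},{"linear": [0,-0.003,-5e-05],"rot": [0,0,0]},{"linear": [0,0,0],"rot": [0,0,0]}]}}

```text
clock: 28.42
position: [0.4677, 0.0406, 0.0849]
eef_rot: [0.99, 0.14, -0.0, -0.0]
ft_force: [-0.5, -0.9, 2.5]
opening: 0.0232
```

```bash
python3 -c "
from h import *
avg(3)"
```

```text
t 28.57 jig [-0.1 77.8] z 84.93 sdz 0.01 F [-0.193  -0.1261  2.6024] sd [0.4211 0.4638 0.0905] T [-0.1931  0.0302 -0.0365] Ty -0.17721008795278653
```

Request:
{"op": "send_rows", "data": {"deltas": [{"linear": [0,-0.0025,0],"rot": [0,0,0]},{"linear": [0,-0.0025,0],"rot": [0,0,0]},{"linear": [0,-0.0025,0],"rot": [0,0,0]},{"linear": [0,0,0],"rot": [0,0,0]}]}}

```text
clock: 29.08
position: [0.4656, 0.0478, 0.0848]
eef_rot: [0.99, 0.14, -0.0, -0.0]
ft_force: [-0.1, 0.0, 0.5]
opening: 0.0229
```

```bash
python3 -c "
from h import *
avg(3);snap('w12')"
```

```text
t 29.23 jig [-0.2 85.3] z 84.84 sdz 0.01 F [-0.1102 -0.2607 -0.3481] sd [0.2471 0.5046 0.0519] T [-0.0088 -0.0075 -0.009 ] Ty -0.010534069124786343
29.225 [0.4657 0.0475 0.0848] [ 0.9902  0.1396 -0.0001 -0.0001] [-0.1377  0.6226  1.9576  0.0001  0.5617  1.153 ] [-0.4588  0.0025 -0.3395]
```

View pics/w12.png

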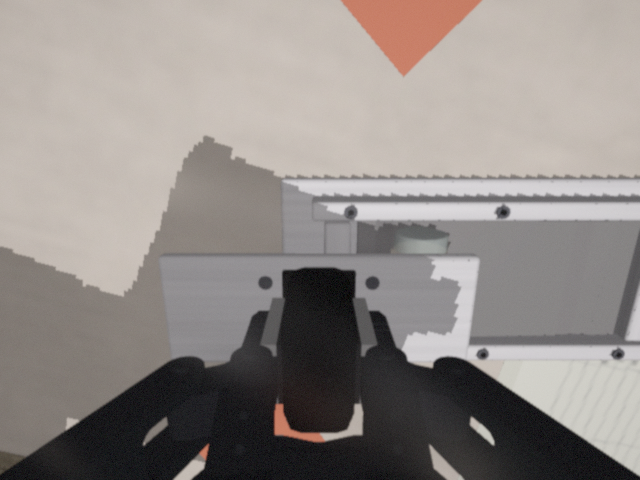

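```bash
python3 -c "
from h import *
avg(4);snap('w13')"
```

```text
t 29.48 jig [-0.1 85.1] z 84.87 sdz 0.02 F [ 0.0061  0.5058 -0.7028] sd [0.1349 0.3079 0.278 ] T [-0.0195 -0.0166 -0.0114] Ty -0.023284915483727065
29.475 [0.4657 0.0474 0.0849] [ 0.9902  0.1395 -0.0001 -0.    ] [-0.1379  0.6225  1.9576  0.      0.5617  1.153 ] [ 0.1668  0.9979 -0.6127]
```

View pics/w13.png

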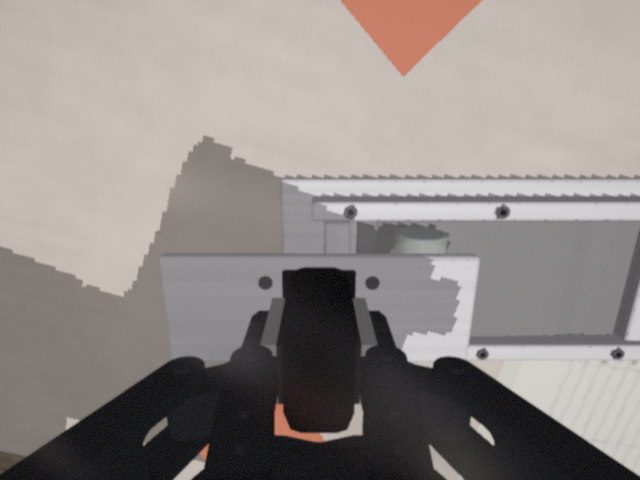

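Request:
{"op": "send_rows", "data": {"deltas": [{"linear": [0,-0.003,0],"rot": [0,0,0]},{"linear": [0,-0.003,0],"rot": [0,0,0]},{"linear": [0,-0.003,0],"rot": [0,0,0]},{"linear": [0,0,0],"rot": [0,0,0]}]}}

```text
clock: 30.02
position: [0.4631, 0.0564, 0.0849]
eef_rot: [0.99, 0.14, -0.0, -0.0]
ft_force: [-0.0, 0.5, -2.1]
opening: 0.0231
```

```bash
python3 -c "
from h import *
avg(3);snap('w14')"
```

```text
t 30.18 jig [-0.1 94.2] z 84.96 sdz 0.0 F [ 0.2766  0.3233 -1.8384] sd [0.2308 0.2134 0.2569] T [-0.0051  0.0061 -0.0049] Ty -0.00325494924738005
30.175 [0.4634 0.0561 0.085 ] [0.9902 0.1396 0.0001 0.    ] [-0.1195  0.6215  1.9612 -0.      0.5587  1.1712] [ 0.5963  0.0285 -1.5008]
```

View pics/w14.png

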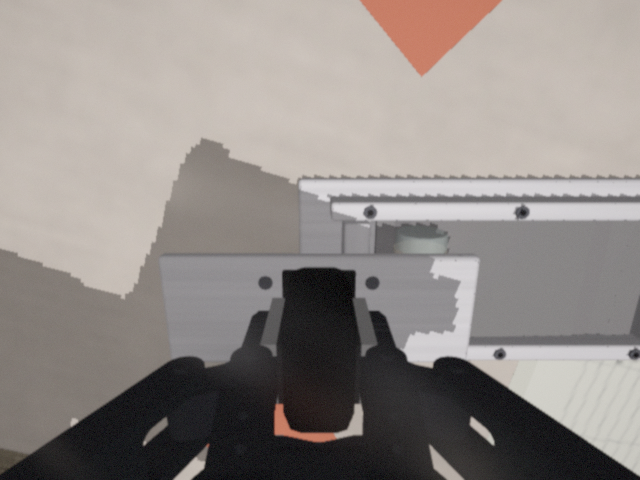

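Request:
{"op": "send_rows", "data": {"deltas": [{"linear": [0,0,-0.005],"rot": [0,0,0]},{"linear": [0,0,-0.02],"rot": [0,0,0]},{"linear": [0,0,-0.03],"rot": [0,0,0]},{"linear": [0,0,0],"rot": [0,0,0]}]}}

```text
clock: 30.72
position: [0.4647, 0.056, 0.1418]
eef_rot: [0.99, 0.14, 0.003, 0.001]
ft_force: [-0.2, 0.4, -1.9]
opening: 0.0233
```

```bash
python3 -c "
from h import *
st();s=robot.observe()
R=Ro.from_quat(s['eef_rot']).as_matrix();print(R.T@(np.array([.525,.279,.14])-s['position']))
a=[cv2.resize(robot.read_camera(n)[140:340,260:460],(400,400),interpolation=2) for n in ['scene','side']];cv2.imwrite('pics/z15.png',np.hstack(a))"
```

```text
t 30.73 jig xy [ 1.2 93.6] z 141.81 yaw 16.04 toolz in jig [ 0.0048 -0.002 ] F [-0.2356  0.423  -1.9389] T [-0.0108  0.0109 -0.0235] dq 0.04169071417967734
[ 0.1196 -0.1977  0.002 ]
```

View pics/z15.png

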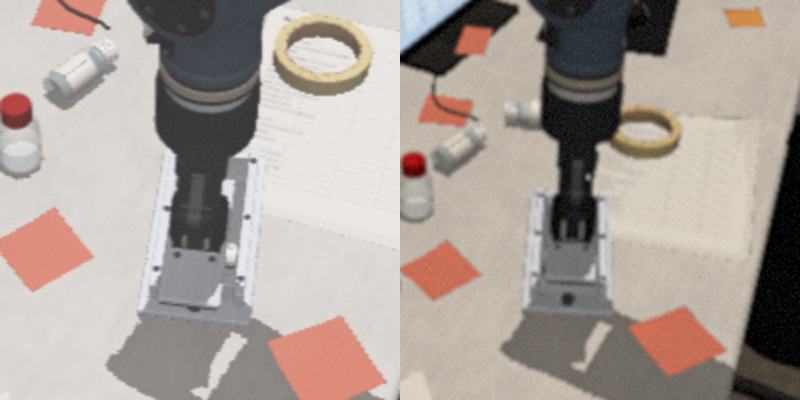

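Request:
{"op": "send_rows", "data": {"deltas": [{"linear": [0.0239,-0.0395,0],"rot": [0,0,0]},{"linear": [0.0239,-0.0395,0],"rot": [0,0,0]},{"linear": [0.0239,-0.0395,0],"rot": [0,0,0]},{"linear": [0.0239,-0.0395,0],"rot": [0,0,0]},{"linear": [0.0239,-0.0395,0],"rot": [0,0,0]},{"linear": [0,0,0],"rot": [0,0,0.1533]},{"linear": [0,0,0],"rot": [0,0,0.1533]},{"linear": [0,0,0],"rot": [0,0,0.1533]}]}}

```text
clock: 31.82
position: [0.5223, 0.2788, 0.138]
eef_rot: [0.996, -0.092, -0.002, 0.001]
ft_force: [0.3, 0.2, -2.5]
opening: 0.0228
```

Request:
{"op": "send_rows", "data": {"deltas": [{"linear": [0,0,0],"rot": [0,0,0.1533]},{"linear": [0,0,0.04],"rot": [0,0,0]},{"linear": [0,0,0.04],"rot": [0,0,0]},{"linear": [0,0,0.01],"rot": [0,0,0]},{"linear": [0,0,0],"rot": [0,0,0]},{"linear": [0,0,0],"rot": [0,0,0]}]}}

```text
clock: 32.58
position: [0.5245, 0.2793, 0.0511]
eef_rot: [0.986, -0.166, 0.001, -0.001]
ft_force: [0.9, 0.1, -2.5]
opening: 0.023
```

```bash
python3 -c "
from h import *
avg(3);st();snap('w16')"
```

```text
t 32.73 jig [120.5 291.7] z 51.38 sdz 0.03 F [ 0.2282 -0.4503 -2.0227] sd [0.5786 0.4312 0.2951] T [ 0.0023 -0.019  -0.0157] Ty -0.0030520254573561637
t 32.73 jig xy [120.4 291.7] z 51.38 yaw -19.09 toolz in jig [0.0027 0.0001] F [ 0.9741 -0.2362 -1.7377] T [-0.0286 -0.0523 -0.0081] dq 0.0034442880785566423
32.725 [0.5244 0.2793 0.0514] [ 0.9862 -0.1658  0.0012 -0.0006] [0.3014 0.7717 1.6488 0.0001 0.7183 2.2053] [ 0.9741 -0.2362 -1.7377]
```

View pics/w16.png

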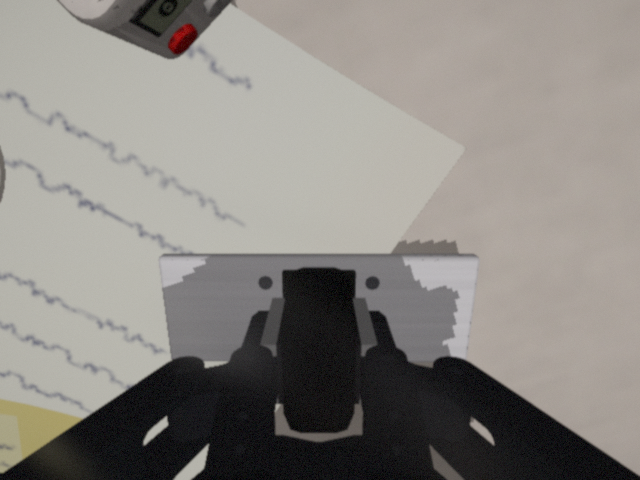

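Sole about 12.5 mm up. Lower 10 mm, then in small steps to contact.

Request:
{"op": "send_rows", "data": {"deltas": [{"linear": [0,0,0.007],"rot": [0,0,0]},{"linear": [0,0,0.003],"rot": [0,0,0]},{"linear": [0,0,0],"rot": [0,0,0]},{"linear": [0,0,0],"rot": [0,0,0]}]}}

```text
clock: 33.28
position: [0.5235, 0.2789, 0.0398]
eef_rot: [0.986, -0.166, -0.0, 0.0]
ft_force: [0.5, -1.1, -1.7]
opening: 0.0234
```

Request:
{"op": "send_rows", "data": {"deltas": [{"linear": [0,0,0.001],"rot": [0,0,0]},{"linear": [0,0,0],"rot": [0,0,0]}]}}

```text
clock: 33.52
position: [0.5235, 0.2789, 0.0389]
eef_rot: [0.986, -0.166, -0.0, 0.0]
ft_force: [-0.6, 0.4, -1.6]
opening: 0.0232
```

Request:
{"op": "send_rows", "data": {"deltas": [{"linear": [0,0,0.001],"rot": [0,0,0]},{"linear": [0,0,0],"rot": [0,0,0]}]}}

```text
clock: 33.78
position: [0.5236, 0.279, 0.0387]
eef_rot: [0.986, -0.166, 0.0, -0.0]
ft_force: [-1.7, -1.0, 4.1]
opening: 0.0233
```

Request:
{"op": "send_rows", "data": {"deltas": [{"linear": [0,0,0.0005],"rot": [0,0,0]},{"linear": [0,0,0],"rot": [0,0,0]}]}}

```text
clock: 34.02
position: [0.5236, 0.279, 0.0387]
eef_rot: [0.986, -0.166, 0.0, -0.0]
ft_force: [-1.6, -0.3, 7.7]
opening: 0.0233
```

Resting on the worktop. Open and lift.

Request:
{"op": "send_rows", "data": {"deltas": [{"linear": [0,0,0],"rot": [0,0,0]},{"linear": [0,0,0],"rot": [0,0,0]},{"linear": [0,0,0],"rot": [0,0,0]},{"linear": [0,0,0],"rot": [0,0,0]},{"linear": [0,0,0],"rot": [0,0,0]},{"linear": [0,0,0],"rot": [0,0,0]},{"linear": [0,0,0],"rot": [0,0,0]}], "grip": 100}}

```text
clock: 34.9
position: [0.5235, 0.279, 0.0375]
eef_rot: [0.986, -0.166, -0.0, -0.0]
ft_force: [0.2, -0.2, 0.9]
opening: 0.0852
```

Request:
{"op": "send_rows", "data": {"deltas": [{"linear": [0,0,-0.01],"rot": [0,0,0]},{"linear": [0,0,-0.03],"rot": [0,0,0]},{"linear": [0,0,-0.04],"rot": [0,0,0]},{"linear": [0,0,-0.04],"rot": [0,0,0]},{"linear": [0,0,-0.04],"rot": [0,0,0]},{"linear": [0,0,0],"rot": [0,0,0]},{"linear": [0,0,0],"rot": [0,0,0]}]}}

```text
clock: 35.78
position: [0.523, 0.2788, 0.1976]
eef_rot: [0.986, -0.166, -0.0, 0.0]
ft_force: [-0.7, 0.4, -0.7]
opening: 0.0851
```

```bash
python3 -c "
from h import *
snap('w17')
for n in ['scene','side']: cv2.imwrite(f'pics/{n}17.png',robot.read_camera(n))
a=cv2.imread('pics/scene17.png');b=cv2.imread('pics/side17.png')
cv2.imwrite('pics/z17.png',np.hstack([cv2.resize(a[195:315,310:410],None,fx=4,fy=4,interpolation=2),cv2.resize(b[225:321,305:385],None,fx=5,fy=5,interpolation=2)]))"
```

```text
35.775 [0.523  0.2788 0.1976] [ 0.9862 -0.1658 -0.0001  0.0001] [ 0.3013  0.5523  1.5702 -0.      1.0194  2.2053] [-0.6784  0.4202 -0.6883]
```

View pics/w17.png

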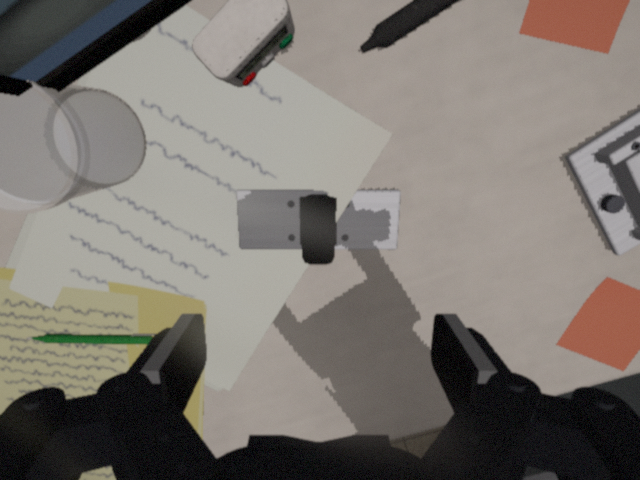

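View pics/z17.png

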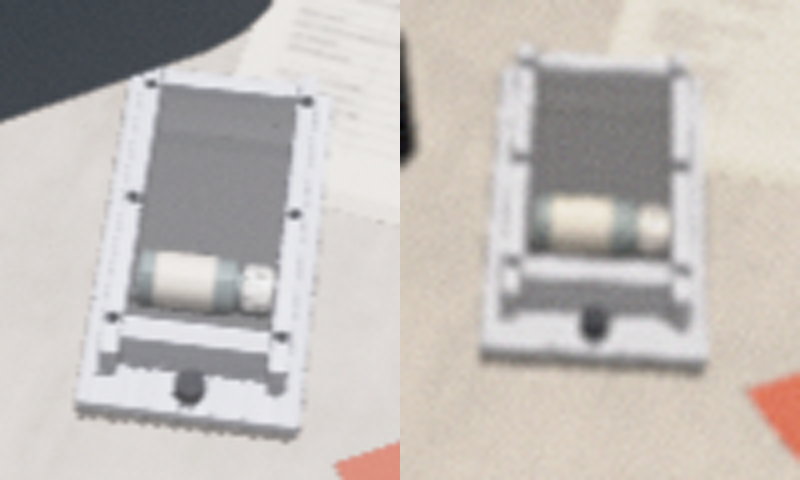

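View pics/scene17.png

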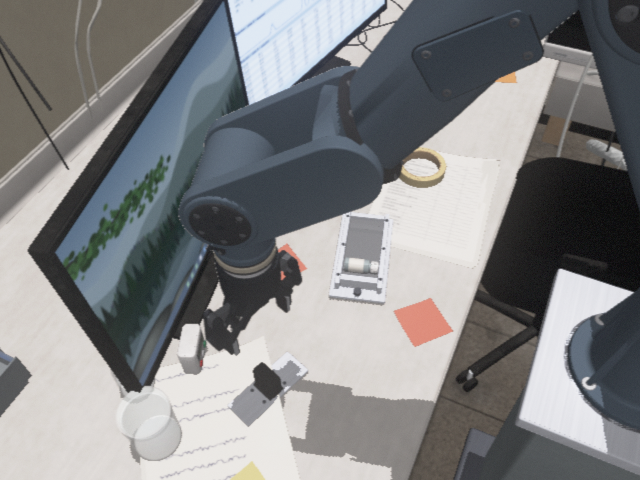

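```bash
python3 - <<'E'
from h import *
def j(X): return np.round([1000*(X[:2]-c0)@ex,1000*(X[:2]-c0)@ey,1000*X[2]],1)
# start vs now, glass ends mid, same picture
for u,v,z in [(170,115,.0312),(250,123,.0312),(147,278,.031),(228,287,.031)]: print('scene',j(onz('scene',310+u/4,195+v/4,z)))
for u,v in [(540,224),(627,225)]: print('side',j(onz('side',305+(u-400)/5,225+v/5,.031)))
E
```

```text
scene [ 25.3 -52.   31.2]
scene [-12.8 -52.4  31.2]
scene [24.2 45.8 31. ]
scene [-12.4  45.6  31. ]
side [23.4 47.9 31. ]
side [-15.5  45.3  31. ]
```

```bash
python3 -c "
from h import *
print(robot.hand_in());st()"
```

```text
the job is handed in; nothing more can be done
None
the job is handed in; nothing more can be done
```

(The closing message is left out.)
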